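# Pack the scrubbers into the wash tub and clamp it shut

## Robot

A 7-joint arm with a two-finger parallel gripper is mounted at the origin on the work surface. World frame = base frame: x ahead of the robot, y to its left, z up, the work surface at z = 0. Lengths are in m, angles in rad, forces in N, time in s.
With the tool pointing down it reaches from about 0.425 to 0.95 m from the base axis. Payload 16.7 kg.
Tool frame: the origin (TCP) lies midway between the tips of the shut fingers; the grasp point (between the pads) lies 19 mm behind it (arm.grasp_offset is the distance from the TCP to the grasp point, in m); y points along the fingers, x is the direction in which the jaws open and shut, and the axes are right-handed (so a half turn about y gives the same grasp; the last joint's range is limited). The gripper opens to 94 mm and grips with 3 to 60 N. Pads are 16 mm wide; open, the fingers measure 119 mm over their backs; the gripper's body (75 mm by 177 mm) begins 78 mm behind the grasp point.
Start: joints at [1.113, 0.426, 0.074, 1.606, -0.034, 1.111, -0.067], TCP at [0.205, -0.643, 0.205] pointing down, gripper open.
Joint ranges: [-2.85, 2.85], [-0.5, 2.14], [-1.23, 1.37], [0.21, 2.46], [-1.02, 4.16], [0.16, 2.05], [-2.73, 2.73]. Speed limits (rad/s): [1.89, 1.89, 2.39, 2.39, 3.01, 3.01, 3.01].

## Interface

Orientations are given as a 3x3 rotation matrix whose columns are the frame's x, y, z axes.
In Python, from workcell import status, vision, order, arm gives the robot as it stands.
- The arm moves only by the tool arm_command, never from a script. Its argument "targets" is a list of rows, each an object of numbers: "x", "y", "z": the shift along the world's x, y, z in cm; "rx", "ry", "rz": the turn, a rotation vector about the world's x, y, z in degrees; "fingers": the finger opening in cm, from 0 to 9.4. A call has 1 to 20 rows; each row shifts and turns the commanded pose from where the row before left it; what a row does not reach is not made up. A row lasts 1/12 s, in which the tool goes at most 41.7 mm and 7.16 degrees, less where a joint would pass 70% of its speed; a pose out of reach is approached as far as the arm can. A call with a gripper value outside its range is refused whole. The fingers move at their own pace and stop on an object; "grip_force" is the grip in N (left out, the last holds). Time passes only in rows, so rows that do not move let the fingers close. It gives the time, the measured TCP pose, the force and the opening at its end, in the units of the state.
- status.sense(): the state, without advancing time (a new reading comes with each control period).
- vision.capture(name): name is "scene" or "top"; returns the picture (384x512x3 uint8, blue, green, red); there is no depth.
- vision.calibration(name): a dict with "fx", "fy", "cx", "cy" (pixels), "rvec" (rotation vector, rad) and "tvec" (3), from world to camera coordinates, as OpenCV has them. Camera axes: x right, y down, z forward; pixel columns grow to the right and rows downward; lengths in m; the calibration is good to about 2 mm. A picture is of the moment at which its call begins. calibration takes no time and is no camera call.
- order.job_done(): hands the job in, once; it reports no verdict.
The state is a dict: "t": time; "qpos": joint angles; "dq": joint speeds; "effort": joint torques, N m; "eef_pos": TCP position; "orientation": TCP orientation; "contact_force": force on the tool from outside, world axes, zero at the start; "wrist_torque": the same for the moment, N m; "gripper_width": finger opening in m.
Only numpy, scipy, OpenCV 4.12 (cv2) and the standard library are available. Lean on these libraries where they do the work, as an engineer would, in place of code of your own. Each camera call takes 0.05 s, during which the arm holds its last target.

## Task

Clear the scrubbers off the wash shelf: swing the steel clamp of the red tub right back, take the lid off and lay it flat on the slab beside the tub, then slide every scrubber that is there over the shelf's open end so that it drops into the tub; do not lift the scrubbers up off the shelf. When all of them are in, put the lid back, seated flat on the tub, and fold the clamp fully down over it. Leave the jar, the peg clamp and the brush on the shelf where they are.

Things in the scene. Friction and masses are not known exactly. Their poses are not given: they have to be found in the camera images.
- tub: Red plastic open-topped tub, fixed to the slab, 220 (x) x 220 (y) x 125 mm high, walls 5 mm. Origin: centre of its underside. Its -x side is its front, its +y side faces the shelf. All tub/shelf offsets below are in this frame, in mm. It turns by up to 0.12 rad either way from the world axes.
- bail (a joint): Angle (rad) of the tub's clamp, a U-shaped steel bar (two side arms at y = +-60, 8 mm thick) hinged behind the tub's rear (+x) wall about an axis along the tub's y. 0: folded down over the lid; 1.57: upright; 1.75: leaning back on its stop. Stiff hinge (about 0.11 N m of friction, 1 to 2 N at the grip): it stays where it is left. It may be a little raised at the start (up to 0.25).
- bail_grip (a point): Centre of the black grip sleeve in the middle of the clamp's cross bar: 24 mm diameter, 90 mm long along the tub's y, 185 mm from the hinge axis. At joint 0 it lies at tub (-60, 0, 148), its underside 3 mm over the seated lid.
- bail_hinge (a point): Point on the clamp's hinge axis, tub (125, 0, 148).
- lid_c (a point): Loose white lid (180 g): plate 222 x 222 x 8 mm over a plug 198 x 198 x 8 mm that goes into the tub's mouth (210 x 210, so 6 mm play each side). The point is the centre of the plate's underside, 8 mm over the underside of the plug; x, y, z are the lid's own. When it is seated right this point is at tub (0, 0, 125), axes as the tub's.
- lid_handle (a point): Centre of the blue bar handle on the lid: 44 mm long along the lid's x, 22 mm wide in y, 30 mm high; 15 mm in +x of the lid's centre, 23 mm above point lid_c.
- shelf: Green painted timber shelf, fixed, on four legs, standing at the tub's +y side and turned as the tub is. Its frame is nearly that of the tub (same orientation and origin height; shifted up to 12 mm along the tub's x). Top surface at z = 165; it runs from x = -130 to +200 and from y = 125 (the open end, beside and 40 mm above the tub's rim) to y = 470. 12 mm high kerbs, 10 mm thick, along x = -125, x = 195 and y = 465. A hook rail hangs at its -x edge.
- pad_a_c (a point): Centre of the yellow hard silicone scrubber, a flat disc 76 mm in diameter and 24 mm high (70 g) with small nubs on top, lying on the shelf nubs up at the start; none if absent (2 to 4 of the four are there).
- pad_b_c (a point): Centre of the blue hard silicone scrubber, a flat disc 76 mm in diameter and 24 mm high (70 g) with small nubs on top, lying on the shelf nubs up at the start; none if absent (2 to 4 of the four are there).
- pad_c_c (a point): Centre of the orange hard silicone scrubber, a flat disc 76 mm in diameter and 24 mm high (70 g) with small nubs on top, lying on the shelf nubs up at the start; none if absent (2 to 4 of the four are there).
- pad_d_c (a point): Centre of the grey hard silicone scrubber, a flat disc 76 mm in diameter and 24 mm high (70 g) with small nubs on top, lying on the shelf nubs up at the start; none if absent (2 to 4 of the four are there).
- jar_c (a point): Small glass jar with steel lid, 56 mm diameter, 55 mm high, 20 mm over its underside; stands on the shelf, to stay there.
- peg_clamp_c (a point): Steel peg clamp 85 x 22 x 22 mm, long along its x, 8 mm over its underside; lies at the back of the shelf, to stay there.
- brush_c (a point): White hard silicone brush with dark bristles 150 mm long along its y, 34 mm wide, 30 mm high, 20 mm over its underside; lies on the shelf, to stay there.

How it is judged:
By the outcome, as a careful person would: the job done as asked, in the order asked, and still so for the second after the job is handed in, with the robot touching nothing.
Of pad_a, pad_b, pad_c, pad_d only 2 to 4 are there at a start; the rules pass over those that are not, and their reading is None.
At some moment in a run one of pad_a, pad_b, pad_c, pad_d may be knocked a few centimetres aside while the robot is not near it.
Once in a run the grip may slacken for a moment while it holds something.
It also fails if it takes over 210 s, if anything falls off the work surface, if the arm or the gripper's body presses on something with over 40 N, if the wrist force passes 120 N, or if a joint passes its speed limit or range.

## Working session

There is one attempt and no reset: what is moved stays moved. The work goes in short steps, Python scripts to look and compute and a tool call to move; the robot and the scene stay as the last step left them, time stands still between calls to the robot, and variables do not carry over. Pictures are saved under pics/ and viewed, and the job is handed in when it is done.

Besides the shell and the picture viewer there is one more tool, called as name(argument=value, ...), one argument or row to a line, values as JSON. arm_command: Moves the arm, as the interface text tells. Its arguments: {"type":"object","properties":{"targets":{"type":"array","items":{"type":"object","properties":{"x":{"type":"number"},"y":{"type":"number"},"z":{"type":"number"},"rx":{"type":"number"},"ry":{"type":"number"},"rz":{"type":"number"},"fingers":{"type":"number"}}}},"grip_force":{"type":"number"}},"required":["targets"]}

```bash
ls; mkdir -p pics
python3 - <<'E'
from workcell import status, vision, order, arm
import cv2
s=status.sense()
for k,v in s.items(): print(k,v)
for n in("scene","top"):
    im=vision.capture(n); cv2.imwrite(f"pics/{n}0.png",im); print(n,vision.calibration(n))
E
```

```text
pics
t 0.0
qpos [ 1.11249699  0.42676857  0.07385956  1.60662061 -0.03405203  1.11080108
 -0.06715249]
dq [ 6.99321381e-05 -3.46258654e-04 -2.99739369e-03 -1.24080839e-03
 -1.18236500e-03  1.68133643e-03 -1.39169589e-04]
effort [-1.52066146e-03 -9.35823011e+01  3.66560519e+00 -4.54172695e+01
 -4.89380071e-02  2.05186039e-02  8.69287942e-05]
eef_pos [ 0.20495407 -0.64265879  0.2047455 ]
orientation [[ 3.03846842e-01 -5.45679005e-04  9.52720735e-01]
 [-9.52719962e-01  1.22280460e-03  3.03847296e-01]
 [-1.33079439e-03 -9.99999103e-01 -1.48333963e-04]]
contact_force [0.02853768 0.8109747  0.0245071 ]
wrist_torque [-0.01472831  0.03577224  0.05672958]
gripper_width 0.09417656025131121
scene {'fx': 353.74397052276413, 'fy': 353.74397052276413, 'cx': 256.4720356402467, 'cy': 195.11844104640164, 'rvec': array([ 1.37009014,  2.00277454, -1.0432642 ]), 'tvec': array([ 0.12311054, -0.22265674,  1.21256353])}
top {'fx': 495.73022134497825, 'fy': 495.73022134497825, 'cx': 255.8679998954886, 'cy': 192.21701077282307, 'rvec': array([ 2.18828988, -2.15859941,  0.11566406]), 'tvec': array([0.0778999 , 0.57277912, 1.08906584])}
```

View pics/scene0.png

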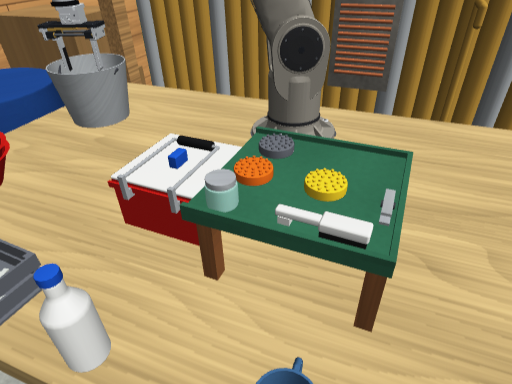

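View pics/top0.png

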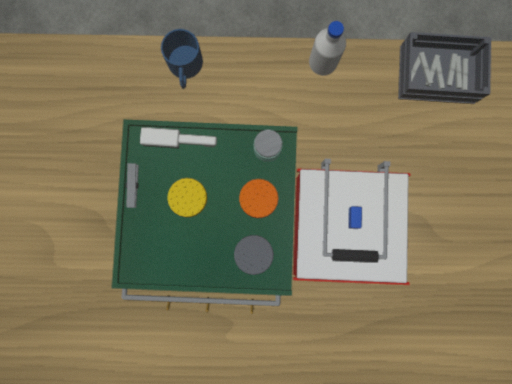

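Top view: the shelf (left) holds the orange pad (258,198), yellow (187,197) and grey (253,255). The jar is at (267,145). The lidded tub is on the right, around (353,226), with the grip at (355,255). There's no blue pad.

```bash
cat > h.py <<'E'
import numpy as np, cv2
from workcell import status, vision, order, arm
C={n:vision.calibration(n) for n in("scene","top")}
def KRT(n):
    c=C[n]; K=np.array([[c['fx'],0,c['cx']],[0,c['fy'],c['cy']],[0,0,1]]); R,_=cv2.Rodrigues(c['rvec']); return K,R,np.array(c['tvec'])
def proj(n,P):
    K,R,t=KRT(n); return cv2.projectPoints(np.asarray(P,float).reshape(-1,3),C[n]['rvec'],C[n]['tvec'],K,None)[0][:,0]
def back(n,uv,z):
    K,R,t=KRT(n); o=-R.T@t; out=[]
    for u,v in np.atleast_2d(uv):
        d=R.T@np.linalg.solve(K,[u,v,1]); out.append(o+d*(z-o[2])/d[2])
    return np.array(out)
def snap(name,cam,crop=None,scale=1):
    im=vision.capture(cam); o=im
    if crop: x0,y0,x1,y1=crop; o=im[y0:y1,x0:x1]
    if scale!=1:o=cv2.resize(o,None,fx=scale,fy=scale,interpolation=cv2.INTER_CUBIC)
    cv2.imwrite(f"pics/{name}.png",o); return im
E
python3 - <<'E'
from h import *
for n in C:
    K,R,t=KRT(n); print(n,-R.T@t)
s=status.sense()
print(proj('scene',s['eef_pos']),proj('top',s['eef_pos']))
t=cv2.imread('pics/top0.png'); cv2.imwrite('pics/t_tub.png',cv2.resize(t[150:300,280:430],None,fx=4,fy=4,interpolation=cv2.INTER_CUBIC))
s=cv2.imread('pics/scene0.png'); cv2.imwrite('pics/s_tub.png',cv2.resize(s[120:250,100:260],None,fx=5,fy=5,interpolation=cv2.INTER_CUBIC)[:600])
cv2.imwrite('pics/s_b.png',cv2.resize(s[0:140,0:200],None,fx=4,fy=4,interpolation=cv2.INTER_CUBIC)[:600])
h=cv2.cvtColor(t,cv2.COLOR_BGR2HSV)
# white lid + red mask
w=((h[...,1]<40)&(h[...,2]>170)).astype(np.uint8); w[:, :290]=0; w[:160]=0
g=cv2.morphologyEx(w,cv2.MORPH_CLOSE,np.ones((15,15)))
n,l,st,c=cv2.connectedComponentsWithStats(g); i=1+np.argmax(st[1:,4]); print(st[i],c[i])
cs,_=cv2.findContours((l==i).astype(np.uint8),0,2)
r=cv2.minAreaRect(cs[0]); print(r); bx=cv2.boxPoints(r); print(bx, back('top',bx,.133))
red=((h[...,1]>150)&((h[...,0]<5)|(h[...,0]>172))).astype(np.uint8); red[:, :290]=0
cs,_=cv2.findContours(red,0,2); r=cv2.minAreaRect(np.vstack(cs)); print('red',r)
gr=((h[...,0]>60)&(h[...,0]<95)&(h[...,1]>100)).astype(np.uint8)
n,l,st,c=cv2.connectedComponentsWithStats(gr); i=1+np.argmax(st[1:,4]);cs,_=cv2.findContours((l==i).astype(np.uint8),0,2); r=cv2.minAreaRect(cs[0]); bx=cv2.boxPoints(r); print('shelf',r,back('top',bx,.177))
E
```

```text
scene [1.07548085 0.31084475 0.53080978]
top [0.46052439 0.09249012 1.13998754]
[[84.74555253 69.20479056]] [[650.9110638  387.04707983]]
[  298   170   110   112 11588] [352.60950984 225.67250604]
((353.04315185546875, 225.42173767089844), (108.5931625366211, 107.87374877929688), 2.2906100749969482)
[[296.6342  277.1454 ]
 [300.9457  169.35782]
 [409.45212 173.69809]
 [405.1406  281.48566]] [[ 0.39093861  0.00220978  0.133     ]
 [ 0.60963119 -0.00552607  0.133     ]
 [ 0.60383724 -0.22855991  0.133     ]
 [ 0.38510572 -0.21603575  0.133     ]]
red ((352.4482421875, 226.518310546875), (115.6180191040039, 110.58139038085938), 2.337306022644043)
shelf ((204.56549072265625, 209.6455078125), (175.73123168945312, 161.7224884033203), 2.337306022644043) [[0.37116205 0.35640466 0.177     ]
 [0.68588995 0.35655409 0.177     ]
 [0.67667819 0.00953595 0.177     ]
 [0.36187566 0.02049557 0.177     ]]
```

View pics/t_tub.png

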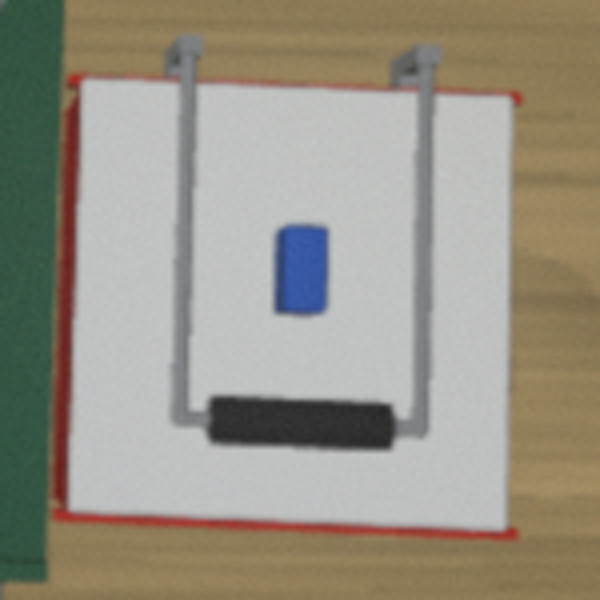

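View pics/s_tub.png

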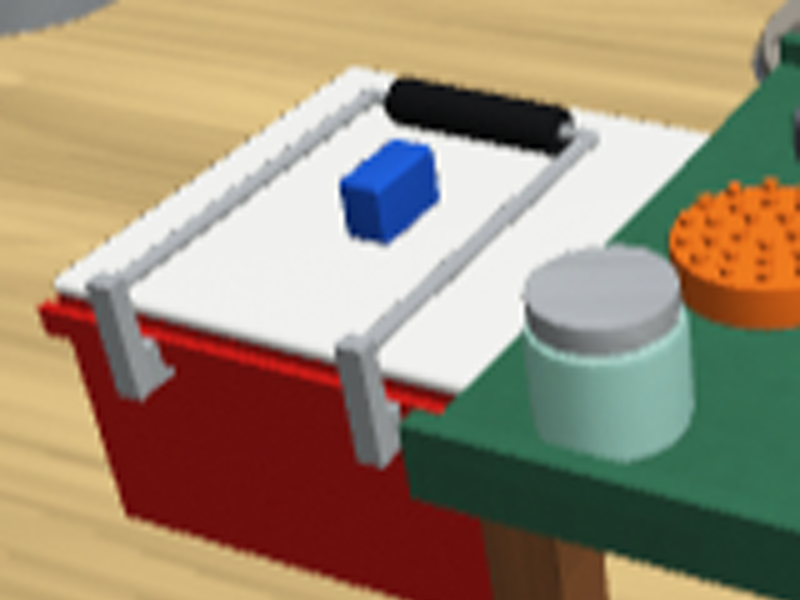

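View pics/s_b.png

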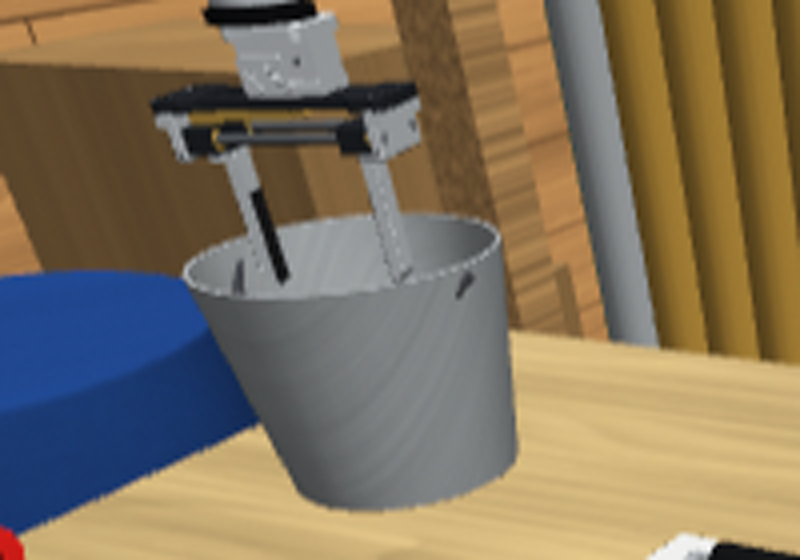

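```bash
cat >> h.py <<'E'
from scipy.optimize import least_squares
def rot(a): return np.array([[np.cos(a),-np.sin(a)],[np.sin(a),np.cos(a)]])
def fitrect(n,cnt,x0,hx0,hx1,hy0,hy1,z,lossscale=1.0,p0=(0.5,-.11,0)):
    cnt=cnt.reshape(-1,2).astype(float)
    def f(p):
        L=np.array([[hx0,hy0],[hx1,hy0],[hx1,hy1],[hx0,hy1]])@rot(p[2]).T+p[:2]
        q=proj(n,np.c_[L,np.full(4,z)]).astype(np.float32)
        return np.array([cv2.pointPolygonTest(q.reshape(-1,1,2),(float(a),float(b)),True) for a,b in cnt])-.5
    r=least_squares(f,p0,loss='soft_l1',f_scale=lossscale,diff_step=1e-4,x_scale=[.01,.01,.03]); return r.x,np.median(np.abs(f(r.x)))
def tub2w(T,P):
    P=np.atleast_2d(np.asarray(P,float)); return np.c_[P[:,:2]@rot(T[2]).T+T[:2],P[:,2]]
E
python3 - <<'E'
from h import *
t=cv2.imread('pics/top0.png');h=cv2.cvtColor(t,cv2.COLOR_BGR2HSV)
w=((h[...,1]<50)&(h[...,2]>150)).astype(np.uint8); w[:, :292]=0; w[:168]=0; w[290:]=0
g=cv2.morphologyEx(w,cv2.MORPH_CLOSE,np.ones((15,15)))
g=cv2.morphologyEx(g,cv2.MORPH_OPEN,np.ones((15,15)))
cs,_=cv2.findContours(g,0,cv2.CHAIN_APPROX_NONE);c=max(cs,key=cv2.contourArea)
print('lid',fitrect('top',c,0,-.111,.111,-.111,.111,.133))
gr=((h[...,0]>55)&(h[...,0]<95)&(h[...,1]>90)).astype(np.uint8)
n,l,st,_=cv2.connectedComponentsWithStats(gr); i=1+np.argmax(st[1:,4]);cs,_=cv2.findContours((l==i).astype(np.uint8),0,cv2.CHAIN_APPROX_NONE);c=max(cs,key=cv2.contourArea)
print('shelf(tub-frame origin)',fitrect('top',c,0,-.130,.200,.125,.470,.177))
bk=((h[...,2]<70)&(h[...,1]<90)).astype(np.uint8); bk[:240]=0;bk[265:]=0;bk[:,:325]=0;bk[:,385:]=0
m=cv2.moments(bk,True);gp=(m['m10']/m['m00'],m['m01']/m['m00']);print('grip px',gp,back('top',gp,.148),back('top',gp,.165))
b=((h[...,0]>105)&(h[...,0]<130)&(h[...,1]>150)).astype(np.uint8);b[:190]=0;b[240:]=0;b[:,:340]=0
m=cv2.moments(b,True);hp=(m['m10']/m['m00'],m['m01']/m['m00']);print('handle',hp,back('top',hp,.16))
def blob(mask,z):
    n,l,st,ce=cv2.connectedComponentsWithStats(mask.astype(np.uint8)); i=1+np.argmax(st[1:,4]); return ce[i],st[i,4],back('top',ce[i],z)[0]
S=h[...,1]>130
print('orange',blob(S&(h[...,0]>5)&(h[...,0]<=17)&(h[...,2]>150),.187)); print('yellow',blob(S&(h[...,0]>20)&(h[...,0]<33)&(h[...,2]>150),.187))
print('grey',blob((h[...,1]<60)&(h[...,2]<110)&(np.indices(h.shape[:2])[1]<290)&(np.indices(h.shape[:2])[0]>225)&(np.indices(h.shape[:2])[0]<280),.187))
print('jar',back('top',(267.5,144.5),.22),'peg',back('top',(132,185),.18),'brush',back('top',[(141,137),(215,140)],.185))
E
```

```text
lid (array([ 0.49694334, -0.11136576, -0.02721962]), np.float64(0.30711648503177713))
shelf(tub-frame origin) (array([ 0.47875958, -0.11569687, -0.03720059]), np.float64(3.3790282973533428))
grip px (355.0234042553191, 255.38936170212767) [[ 0.43621015 -0.11241097  0.148     ]] [[ 0.43662683 -0.10889952  0.165     ]]
handle (355.449494949495, 216.8030303030303) [[ 0.51234087 -0.11127866  0.16      ]]
orange (array([258.15151515, 197.87254902]), np.int32(1122), array([0.54488511, 0.08213162, 0.187     ]))
yellow (array([186.34790366, 196.94290812]), np.int32(1121), array([0.5447534 , 0.22059842, 0.187     ]))
grey (array([253.24235105, 254.34541063]), np.int32(1242), array([0.43659744, 0.09011018, 0.187     ]))
jar [[0.64311588 0.06617764 0.22      ]] peg [[0.56721818 0.32778506 0.18      ]] brush [[0.66128586 0.31259856 0.185     ]
 [0.65747543 0.16794455 0.185     ]]
```

Run:
```python
from h import *
t=cv2.imread('pics/top0.png');h=cv2.cvtColor(t,cv2.COLOR_BGR2HSV)
gr=((h[...,0]>55)&(h[...,0]<100)&(h[...,1]>60)).astype(np.uint8)
gr=cv2.morphologyEx(gr,cv2.MORPH_CLOSE,np.ones((9,9)))
n,l,st,_=cv2.connectedComponentsWithStats(gr); i=1+np.argmax(st[1:,4]);print(st[i]);cs,_=cv2.findContours((l==i).astype(np.uint8),0,cv2.CHAIN_APPROX_NONE);c=max(cs,key=cv2.contourArea)
p,e=fitrect('top',c,0,-.130,.200,.125,.470,.177);print(p,e)
print(h[200,110:140].tolist(), h[285:300,200].tolist())
L=tub2w(p,[[-.13,.125,.177],[.2,.125,.177],[.2,.47,.177],[-.13,.47,.177]]);q=proj('top',L)
v=cv2.resize(t,None,fx=1.5,fy=1.5); cv2.drawContours(v,[(c*1.5).astype(int)],-1,(255,255,255),1); cv2.polylines(v,[(q*1.5).astype(int)],True,(0,0,255),1);
T=[.49694,-.11137,-.0272]
for x in (-.06,.125):
    for y in(-.06,.06):
        u=proj('top',tub2w(T,[[x,y,.148]]))[0]*1.5; cv2.circle(v,tuple(u.astype(int)),3,(0,255,0),1)
cv2.imwrite('pics/fit.png',v)
```

```text
[  112   120   185   175 23410]
[ 0.48591272 -0.11220114 -0.02839943] 0.7239808614614078
[[20, 99, 149], [21, 99, 147], [20, 99, 147], [19, 98, 149], [20, 99, 150], [20, 101, 146], [20, 99, 142], [32, 72, 113], [61, 69, 93], [71, 100, 87], [72, 102, 90], [72, 102, 85], [73, 103, 69], [68, 94, 54], [72, 94, 68], [71, 91, 84], [76, 32, 103], [80, 12, 125], [94, 13, 133], [90, 10, 131], [90, 10, 129], [95, 12, 130], [90, 8, 126], [98, 8, 125], [90, 7, 113], [90, 5, 94], [75, 31, 81], [75, 87, 76], [73, 95, 83], [75, 100, 84]] [[73, 108, 71], [73, 106, 72], [74, 111, 83], [72, 111, 83], [74, 103, 87], [73, 110, 86], [54, 69, 92], [24, 81, 114], [21, 97, 132], [20, 103, 139], [19, 99, 142], [19, 98, 135], [20, 71, 122], [10, 7, 108], [90, 6, 122]]
```

View pics/fit.png

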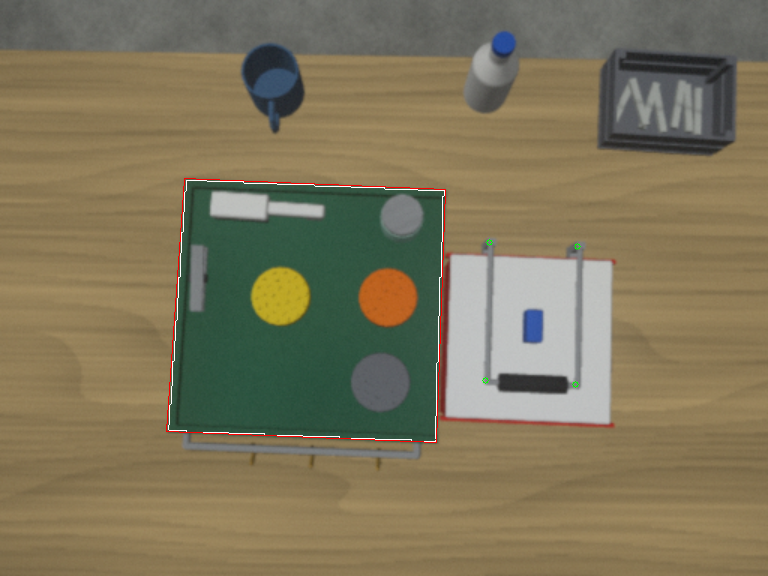

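The shelf outline and bail points match the fitted model: tub ≈ (0.497, -0.112), yaw -0.028, shelf shifted -11 mm. The fingers start inside a bucket, so I'll go straight up first and then across.

arm_command(
  targets=[
    {"z": 4,"fingers": 5},
    {"z": 4},
    {"z": 4},
    {"z": 4},
    {"z": 4},
    {"z": 4},
    {"x": 1.2,"y": 2.7,"rz": 5},
    {"x": 1.2,"y": 2.7,"rz": 5},
    {"x": 1.2,"y": 2.7,"rz": 5},
    {"x": 1.2,"y": 2.7,"rz": 5},
    {"x": 1.2,"y": 2.7,"rz": 5},
    {"x": 1.2,"y": 2.7,"rz": 5},
    {"x": 1.2,"y": 2.7,"rz": 5},
    {"x": 1.2,"y": 2.7,"rz": 5},
    {"x": 1.2,"y": 2.7,"rz": 5},
    {"x": 1.2,"y": 2.7,"rz": 5},
    {"x": 1.2,"y": 2.7,"rz": 5},
    {"x": 1.2,"y": 2.7,"rz": 5},
    {"x": 1.2,"y": 2.7,"rz": 0.7},
    {"x": 1.2,"y": 2.7},
  ],
  grip_force=10,
)

```text
validation failed for argument at $.ta...
```

arm_command(
  targets=[
    {"x": 0,"y": 0,"z": 4,"rx": 0,"ry": 0,"rz": 0,"fingers": 5},
  ],
  grip_force=10,
)

```text
t: 0.18
eef_pos: [0.204, -0.6397, 0.2384]
orientation: [[0.304, -0.004, 0.953], [-0.953, 0.01, 0.304], [-0.011, -1.0, -0.001]]
contact_force: [0.3, -0.5, -1.0]
gripper_width: 0.0905
```

arm_command(
  targets=[
    {"z": 4,"fingers": 5},
    {"z": 4,"fingers": 5},
    {"z": 4,"fingers": 5},
    {"z": 4,"fingers": 5},
    {"z": 4,"fingers": 5},
  ],
)

```text
validation failed for argument at $.ta...
```

arm_command(
  targets=[
    {"x": 0,"y": 0,"z": 4,"rx": 0,"ry": 0,"rz": 0,"fingers": 5},
    {"x": 0,"y": 0,"z": 4,"rx": 0,"ry": 0,"rz": 0,"fingers": 5},
    {"x": 0,"y": 0,"z": 4,"rx": 0,"ry": 0,"rz": 0,"fingers": 5},
    {"x": 0,"y": 0,"z": 4,"rx": 0,"ry": 0,"rz": 0,"fingers": 5},
    {"x": 0,"y": 0,"z": 4,"rx": 0,"ry": 0,"rz": 0,"fingers": 5},
    {"x": 1.2,"y": 2.7,"z": 0,"rx": 0,"ry": 0,"rz": 5,"fingers": 5},
    {"x": 1.2,"y": 2.7,"z": 0,"rx": 0,"ry": 0,"rz": 5,"fingers": 5},
    {"x": 1.2,"y": 2.7,"z": 0,"rx": 0,"ry": 0,"rz": 5,"fingers": 5},
    {"x": 1.2,"y": 2.7,"z": 0,"rx": 0,"ry": 0,"rz": 5,"fingers": 5},
    {"x": 1.2,"y": 2.7,"z": 0,"rx": 0,"ry": 0,"rz": 5,"fingers": 5},
    {"x": 1.2,"y": 2.7,"z": 0,"rx": 0,"ry": 0,"rz": 5,"fingers": 5},
    {"x": 1.2,"y": 2.7,"z": 0,"rx": 0,"ry": 0,"rz": 5,"fingers": 5},
    {"x": 1.2,"y": 2.7,"z": 0,"rx": 0,"ry": 0,"rz": 5,"fingers": 5},
    {"x": 1.2,"y": 2.7,"z": 0,"rx": 0,"ry": 0,"rz": 5,"fingers": 5},
    {"x": 1.2,"y": 2.7,"z": 0,"rx": 0,"ry": 0,"rz": 5,"fingers": 5},
    {"x": 1.2,"y": 2.7,"z": 0,"rx": 0,"ry": 0,"rz": 5,"fingers": 5},
    {"x": 1.2,"y": 2.7,"z": 0,"rx": 0,"ry": 0,"rz": 5,"fingers": 5},
    {"x": 1.2,"y": 2.7,"z": 0,"rx": 0,"ry": 0,"rz": 5,"fingers": 5},
    {"x": 1.2,"y": 2.7,"z": 0,"rx": 0,"ry": 0,"rz": 5,"fingers": 5},
    {"x": 0,"y": 0,"z": 0,"rx": 0,"ry": 0,"rz": 0.7,"fingers": 5},
  ],
)

```text
t: 1.85
eef_pos: [0.3752, -0.2601, 0.4457]
orientation: [[1.0, 0.001, 0.016], [-0.016, 0.0, 1.0], [0.001, -1.0, 0.0]]
contact_force: [0.1, -0.8, 0.8]
gripper_width: 0.0502
```

arm_command(
  targets=[
    {"x": 1.2,"y": 2.97,"z": 0,"rx": 0,"ry": 0,"rz": -0.7,"fingers": 5},
    {"x": 1.2,"y": 2.97,"z": 0,"rx": 0,"ry": 0,"rz": 0,"fingers": 5},
    {"x": 1.2,"y": 2.97,"z": 0,"rx": 0,"ry": 0,"rz": 0,"fingers": 5},
    {"x": 1.2,"y": 2.97,"z": 0,"rx": 0,"ry": 0,"rz": 0,"fingers": 5},
    {"x": 1.3,"y": 2.97,"z": 0,"rx": 0,"ry": 0,"rz": 0,"fingers": 5},
    {"x": 0,"y": 0,"z": -3,"rx": 0,"ry": 0,"rz": 0,"fingers": 5},
    {"x": 0,"y": 0,"z": -3,"rx": 0,"ry": 0,"rz": 0,"fingers": 5},
    {"x": 0,"y": 0,"z": -3,"rx": 0,"ry": 0,"rz": 0,"fingers": 5},
    {"x": 0,"y": 0,"z": -3,"rx": 0,"ry": 0,"rz": 0,"fingers": 5},
    {"x": 0,"y": 0,"z": -3,"rx": 0,"ry": 0,"rz": 0,"fingers": 5},
    {"x": 0,"y": 0,"z": -3,"rx": 0,"ry": 0,"rz": 0,"fingers": 5},
    {"x": 0,"y": 0,"z": -3,"rx": 0,"ry": 0,"rz": 0,"fingers": 5},
    {"x": 0,"y": 0,"z": -3,"rx": 0,"ry": 0,"rz": 0,"fingers": 5},
    {"x": 0,"y": 0,"z": -2,"rx": 0,"ry": 0,"rz": 0,"fingers": 5},
    {"x": 0,"y": 0,"z": 0,"rx": 0,"ry": 0,"rz": 0,"fingers": 5},
  ],
)

```text
t: 3.1
eef_pos: [0.4318, -0.1163, 0.1819]
orientation: [[0.999, -0.006, 0.04], [-0.04, 0.002, 0.999], [-0.006, -1.0, 0.002]]
contact_force: [-1.5, -0.2, -1.0]
gripper_width: 0.0504
```

Run:
```python
from h import *
snap('s1','scene',(100,60,300,200),4)
```

```text
(no output)
```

View pics/s1.png

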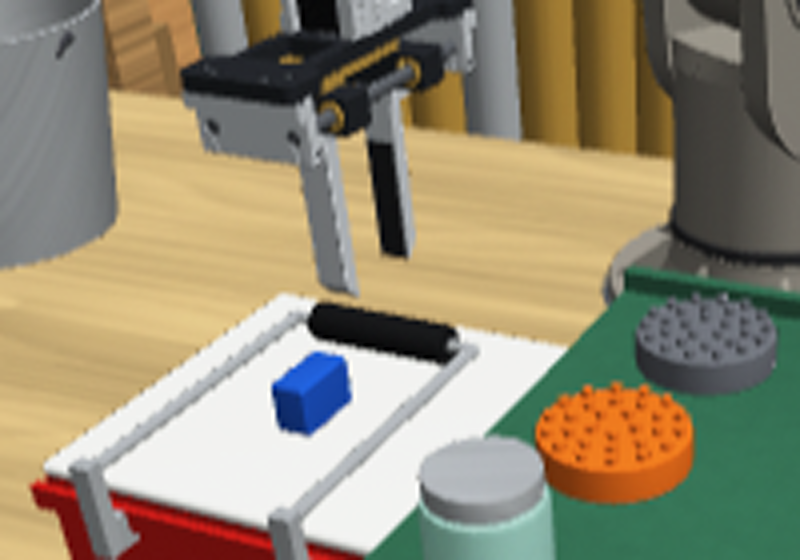

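Run:
```python
from h import *
for b in (0,.05,.1,.2):
    P=tub2w([.497,-.1118,-.028],[[.125-.185*np.cos(b),0,.148+.185*np.sin(b)]]); print(b,P,proj('scene',P),proj('top',P))
print(status.sense()['eef_pos'])
```

```text
0 [[ 0.43702352 -0.11012022  0.148     ]] [[194.98727656 142.0597079 ]] [[353.87044511 254.96209064]]
0.05 [[ 0.43725463 -0.11012669  0.15724615]] [[194.45107722 138.55191105]] [[354.83088329 254.96861169]]
0.1 [[ 0.43794739 -0.11014609  0.16646918]] [[193.80373517 135.08856356]] [[355.81209252 254.7367439 ]]
0.2 [[ 0.44070976 -0.11022346  0.18475383]] [[192.16947733 128.31804676]] [[357.82806706 253.53381647]]
[ 0.43291129 -0.11634423  0.18417124]
```

arm_command(
  targets=[
    {"x": 0.4,"y": 0.5,"z": 0,"rx": 0,"ry": 0,"rz": 0.7,"fingers": 5},
    {"x": 0,"y": 0,"z": -2,"rx": 0,"ry": 0,"rz": 0,"fingers": 5},
    {"x": 0,"y": 0,"z": -1.2,"rx": 0,"ry": 0,"rz": 0,"fingers": 5},
    {"x": 0,"y": 0,"z": -0.9,"rx": 0,"ry": 0,"rz": 0,"fingers": 5},
    {"x": 0,"y": 0,"z": 0,"rx": 0,"ry": 0,"rz": 0,"fingers": 5},
    {"x": 0,"y": 0,"z": 0,"rx": 0,"ry": 0,"rz": 0,"fingers": 5},
  ],
)

```text
t: 3.65
eef_pos: [0.4387, -0.1115, 0.1453]
orientation: [[1.0, 0.001, 0.028], [-0.028, -0.0, 1.0], [0.001, -1.0, -0.0]]
contact_force: [0.3, -0.2, -0.1]
gripper_width: 0.0501
```

arm_command(
  targets=[
    {"x": -0.15,"y": 0,"z": -0.55,"rx": 0,"ry": 0,"rz": 0,"fingers": 5},
    {"x": 0,"y": 0,"z": 0,"rx": 0,"ry": 0,"rz": 0,"fingers": 1.5},
    {"x": 0,"y": 0,"z": 0,"rx": 0,"ry": 0,"rz": 0,"fingers": 1.5},
    {"x": 0,"y": 0,"z": 0,"rx": 0,"ry": 0,"rz": 0,"fingers": 1.5},
    {"x": 0,"y": 0,"z": 0,"rx": 0,"ry": 0,"rz": 0,"fingers": 1.5},
    {"x": 0,"y": 0,"z": 0,"rx": 0,"ry": 0,"rz": 0,"fingers": 1.5},
    {"x": 0,"y": 0,"z": 0,"rx": 0,"ry": 0,"rz": 0,"fingers": 1.5},
  ],
  grip_force=20,
)

```text
t: 4.23
eef_pos: [0.4374, -0.1116, 0.1393]
orientation: [[1.0, 0.001, 0.028], [-0.028, -0.0, 1.0], [0.001, -1.0, -0.0]]
contact_force: [4.3, 0.5, -0.6]
gripper_width: 0.0233
```

Run:
```python
import numpy as np
# arc steps, tub yaw -.028
b=np.linspace(0,1.75,36)
x=-.185*np.cos(b);z=.185*np.sin(b)
for i in range(35): print(i,round(100*(x[i+1]-x[i]),2),round(100*(z[i+1]-z[i]),2))
```

```text
0 0.02 0.92
1 0.07 0.92
2 0.12 0.92
3 0.16 0.91
4 0.21 0.9
5 0.25 0.89
6 0.3 0.88
7 0.34 0.86
8 0.38 0.84
9 0.42 0.82
10 0.46 0.8
11 0.5 0.78
12 0.54 0.75
13 0.58 0.72
14 0.61 0.69
15 0.65 0.66
16 0.68 0.63
17 0.71 0.59
18 0.74 0.56
19 0.77 0.52
20 0.79 0.48
21 0.81 0.44
22 0.83 0.4
23 0.85 0.36
24 0.87 0.31
25 0.88 0.27
26 0.9 0.23
27 0.91 0.18
28 0.92 0.13
29 0.92 0.09
30 0.92 0.04
31 0.92 -0.0
32 0.92 -0.05
33 0.92 -0.1
34 0.91 -0.14
```

arm_command(
  targets=[
    {"x": 0.02,"y": 0,"z": 0.92,"rx": 0,"ry": 0,"rz": 0,"fingers": 1.5},
    {"x": 0.07,"y": 0,"z": 0.92,"rx": 0,"ry": 0,"rz": 0,"fingers": 1.5},
    {"x": 0.12,"y": 0,"z": 0.92,"rx": 0,"ry": 0,"rz": 0,"fingers": 1.5},
    {"x": 0.16,"y": 0,"z": 0.91,"rx": 0,"ry": 0,"rz": 0,"fingers": 1.5},
    {"x": 0.21,"y": -0.01,"z": 0.9,"rx": 0,"ry": 0,"rz": 0,"fingers": 1.5},
    {"x": 0.25,"y": -0.01,"z": 0.89,"rx": 0,"ry": 0,"rz": 0,"fingers": 1.5},
    {"x": 0.3,"y": -0.01,"z": 0.88,"rx": 0,"ry": 0,"rz": 0,"fingers": 1.5},
    {"x": 0.34,"y": -0.01,"z": 0.86,"rx": 0,"ry": 0,"rz": 0,"fingers": 1.5},
    {"x": 0.38,"y": -0.01,"z": 0.84,"rx": 0,"ry": 0,"rz": 0,"fingers": 1.5},
    {"x": 0.42,"y": -0.01,"z": 0.82,"rx": 0,"ry": 0,"rz": 0,"fingers": 1.5},
    {"x": 0.46,"y": -0.01,"z": 0.8,"rx": 0,"ry": 0,"rz": 0,"fingers": 1.5},
    {"x": 0.5,"y": -0.01,"z": 0.78,"rx": 0,"ry": 0,"rz": 0,"fingers": 1.5},
    {"x": 0.54,"y": -0.02,"z": 0.75,"rx": 0,"ry": 0,"rz": 0,"fingers": 1.5},
    {"x": 0.58,"y": -0.02,"z": 0.72,"rx": 0,"ry": 0,"rz": 0,"fingers": 1.5},
    {"x": 0.61,"y": -0.02,"z": 0.69,"rx": 0,"ry": 0,"rz": 0,"fingers": 1.5},
    {"x": 0.65,"y": -0.02,"z": 0.66,"rx": 0,"ry": 0,"rz": 0,"fingers": 1.5},
    {"x": 0.68,"y": -0.02,"z": 0.63,"rx": 0,"ry": 0,"rz": 0,"fingers": 1.5},
    {"x": 0.71,"y": -0.02,"z": 0.59,"rx": 0,"ry": 0,"rz": 0,"fingers": 1.5},
    {"x": 0.74,"y": -0.02,"z": 0.56,"rx": 0,"ry": 0,"rz": 0,"fingers": 1.5},
    {"x": 0.77,"y": -0.02,"z": 0.52,"rx": 0,"ry": 0,"rz": 0,"fingers": 1.5},
  ],
)

```text
t: 5.9
eef_pos: [0.5215, -0.1138, 0.294]
orientation: [[1.0, -0.002, 0.028], [-0.028, 0.001, 1.0], [-0.002, -1.0, 0.001]]
contact_force: [0.3, 1.0, -5.5]
gripper_width: 0.0232
```

Run:
```python
from h import *
snap('s2','scene',(60,20,300,200),3)
```

```text
(no output)
```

View pics/s2.png

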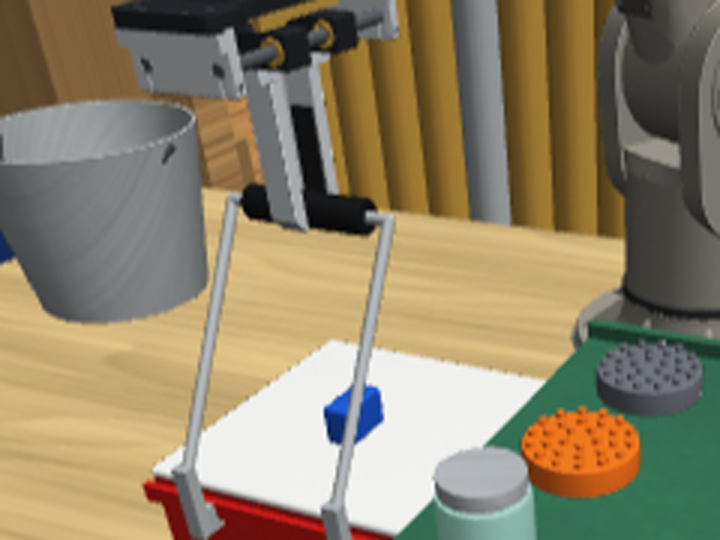

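The clamp is gripped and about 60° up. I'll continue the arc to its back stop.

arm_command(
  targets=[
    {"x": 0.79,"y": -0.02,"z": 0.48,"rx": 0,"ry": 0,"rz": 0,"fingers": 1.5},
    {"x": 0.81,"y": -0.02,"z": 0.44,"rx": 0,"ry": 0,"rz": 0,"fingers": 1.5},
    {"x": 0.83,"y": -0.02,"z": 0.4,"rx": 0,"ry": 0,"rz": 0,"fingers": 1.5},
    {"x": 0.85,"y": -0.02,"z": 0.36,"rx": 0,"ry": 0,"rz": 0,"fingers": 1.5},
    {"x": 0.87,"y": -0.02,"z": 0.31,"rx": 0,"ry": 0,"rz": 0,"fingers": 1.5},
    {"x": 0.88,"y": -0.02,"z": 0.27,"rx": 0,"ry": 0,"rz": 0,"fingers": 1.5},
    {"x": 0.9,"y": -0.02,"z": 0.23,"rx": 0,"ry": 0,"rz": 0,"fingers": 1.5},
    {"x": 0.91,"y": -0.03,"z": 0.18,"rx": 0,"ry": 0,"rz": 0,"fingers": 1.5},
    {"x": 0.92,"y": -0.03,"z": 0.13,"rx": 0,"ry": 0,"rz": 0,"fingers": 1.5},
    {"x": 0.92,"y": -0.03,"z": 0.09,"rx": 0,"ry": 0,"rz": 0,"fingers": 1.5},
    {"x": 0.92,"y": -0.03,"z": 0.04,"rx": 0,"ry": 0,"rz": 0,"fingers": 1.5},
    {"x": 0.92,"y": -0.03,"z": 0,"rx": 0,"ry": 0,"rz": 0,"fingers": 1.5},
    {"x": 0.92,"y": -0.03,"z": -0.05,"rx": 0,"ry": 0,"rz": 0,"fingers": 1.5},
    {"x": 0.92,"y": -0.03,"z": -0.1,"rx": 0,"ry": 0,"rz": 0,"fingers": 1.5},
    {"x": 0.9,"y": -0.03,"z": -0.14,"rx": 0,"ry": 0,"rz": 0,"fingers": 1.5},
    {"x": 0.2,"y": 0,"z": 0,"rx": 0,"ry": 0,"rz": 0,"fingers": 1.5},
    {"x": 0,"y": 0,"z": 0,"rx": 0,"ry": 0,"rz": 0,"fingers": 1.5},
  ],
)

```text
t: 7.37
eef_pos: [0.6555, -0.1176, 0.3202]
orientation: [[1.0, -0.004, 0.028], [-0.028, 0.0, 1.0], [-0.004, -1.0, 0.0]]
contact_force: [-12.8, -0.7, 3.2]
gripper_width: 0.0233
```

Run:
```python
from h import *
print(status.sense()['eef_pos'])
snap('s3','scene',(60,20,300,200),3)
```

```text
[ 0.65552959 -0.11762003  0.320229  ]
```

View pics/s3.png

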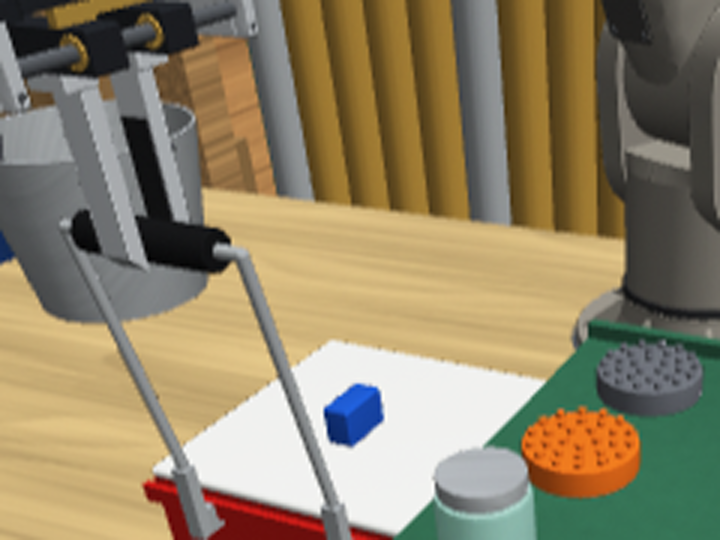

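arm_command(
  targets=[
    {"x": 0,"y": 0,"z": 0,"rx": 0,"ry": 0,"rz": 0,"fingers": 5},
    {"x": 0,"y": 0,"z": 0,"rx": 0,"ry": 0,"rz": 0,"fingers": 5},
    {"x": 0,"y": 0,"z": 3,"rx": 0,"ry": 0,"rz": 0,"fingers": 5},
    {"x": 0,"y": 0,"z": 3,"rx": 0,"ry": 0,"rz": 0,"fingers": 5},
    {"x": 0,"y": 0,"z": 3,"rx": 0,"ry": 0,"rz": 0,"fingers": 5},
    {"x": -1,"y": 0,"z": 0,"rx": 0,"ry": 0,"rz": -6,"fingers": 5},
    {"x": -1,"y": 0,"z": 0,"rx": 0,"ry": 0,"rz": -6,"fingers": 5},
    {"x": -1,"y": 0,"z": 0,"rx": 0,"ry": 0,"rz": -6,"fingers": 5},
    {"x": -1,"y": 0,"z": 0,"rx": 0,"ry": 0,"rz": -6,"fingers": 5},
    {"x": -1,"y": 0,"z": 0,"rx": 0,"ry": 0,"rz": -6,"fingers": 5},
    {"x": -1,"y": 0.1,"z": 0,"rx": 0,"ry": 0,"rz": -6,"fingers": 5},
    {"x": -1,"y": 0.1,"z": 0,"rx": 0,"ry": 0,"rz": -6,"fingers": 5},
    {"x": -1,"y": 0.1,"z": 0,"rx": 0,"ry": 0,"rz": -6,"fingers": 5},
    {"x": -1,"y": 0.1,"z": 0,"rx": 0,"ry": 0,"rz": -6,"fingers": 5},
    {"x": -1,"y": 0.1,"z": 0,"rx": 0,"ry": 0,"rz": -6,"fingers": 5},
    {"x": -1,"y": 0.1,"z": 0,"rx": 0,"ry": 0,"rz": -6,"fingers": 5},
    {"x": -1,"y": 0,"z": 0,"rx": 0,"ry": 0,"rz": -6,"fingers": 5},
    {"x": -1,"y": 0,"z": 0,"rx": 0,"ry": 0,"rz": -6,"fingers": 5},
    {"x": -1,"y": 0,"z": 0,"rx": 0,"ry": 0,"rz": -6,"fingers": 5},
    {"x": -0.3,"y": 0,"z": 0,"rx": 0,"ry": 0,"rz": -6,"fingers": 5},
  ],
)

```text
t: 9.08
eef_pos: [0.513, -0.1116, 0.4114]
orientation: [[-0.033, 0.001, 0.999], [-0.999, -0.0, -0.033], [0.0, -1.0, 0.001]]
contact_force: [0.3, -0.5, -0.1]
gripper_width: 0.0502
```

Run:
```python
from h import *
s=status.sense();print(s['eef_pos'],s['qpos'])
snap('s4','scene',(60,0,300,200),3);snap('t4','top')
```

```text
[ 0.5129852  -0.11156539  0.41144295] [ 0.40163256  0.07315787 -0.33070402  1.62204621  0.02406436  1.44894561
 -1.53496826]
```

View pics/s4.png

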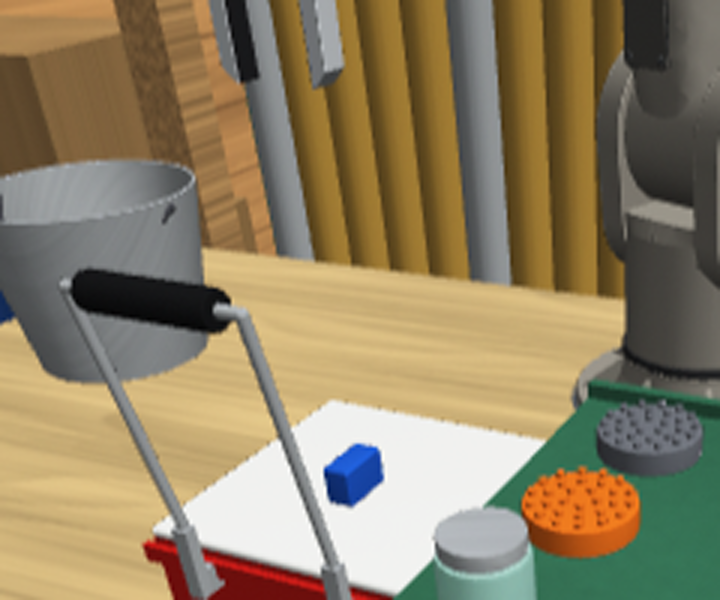

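View pics/t4.png

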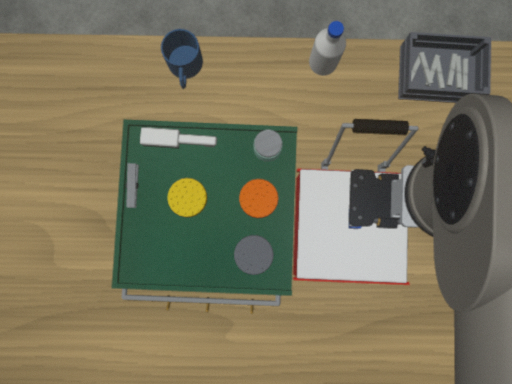

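arm_command(
  targets=[
    {"x": -0.1,"y": 0,"z": -3,"rx": 0,"ry": 0,"rz": 0.2,"fingers": 5},
    {"x": 0,"y": 0,"z": -3,"rx": 0,"ry": 0,"rz": 0,"fingers": 5},
    {"x": 0,"y": 0,"z": -3,"rx": 0,"ry": 0,"rz": 0,"fingers": 5},
    {"x": 0,"y": 0,"z": -3,"rx": 0,"ry": 0,"rz": 0,"fingers": 5},
    {"x": 0,"y": 0,"z": -3,"rx": 0,"ry": 0,"rz": 0,"fingers": 5},
    {"x": 0,"y": 0,"z": -3,"rx": 0,"ry": 0,"rz": 0,"fingers": 5},
    {"x": 0,"y": 0,"z": -3,"rx": 0,"ry": 0,"rz": 0,"fingers": 5},
    {"x": 0,"y": 0,"z": -1.6,"rx": 0,"ry": 0,"rz": 0,"fingers": 5},
    {"x": 0,"y": 0,"z": -1.2,"rx": 0,"ry": 0,"rz": 0,"fingers": 5},
    {"x": 0,"y": 0,"z": -0.8,"rx": 0,"ry": 0,"rz": 0,"fingers": 5},
    {"x": 0,"y": 0,"z": -0.6,"rx": 0,"ry": 0,"rz": 0,"fingers": 5},
    {"x": 0,"y": 0,"z": -0.5,"rx": 0,"ry": 0,"rz": 0,"fingers": 5},
    {"x": 0,"y": 0,"z": -0.4,"rx": 0,"ry": 0,"rz": 0,"fingers": 5},
    {"x": 0,"y": 0,"z": -0.3,"rx": 0,"ry": 0,"rz": 0,"fingers": 5},
    {"x": 0,"y": 0,"z": 0,"rx": 0,"ry": 0,"rz": 0,"fingers": 5},
  ],
)

```text
t: 10.43
eef_pos: [0.5124, -0.1118, 0.1469]
orientation: [[-0.024, 0.0, 1.0], [-1.0, -0.0, -0.024], [0.0, -1.0, 0.0]]
contact_force: [0.9, -0.0, -0.4]
gripper_width: 0.0501
```

Run:
```python
from h import *
snap('s5','scene',(100,60,300,200),4)
```

View pics/s5.png

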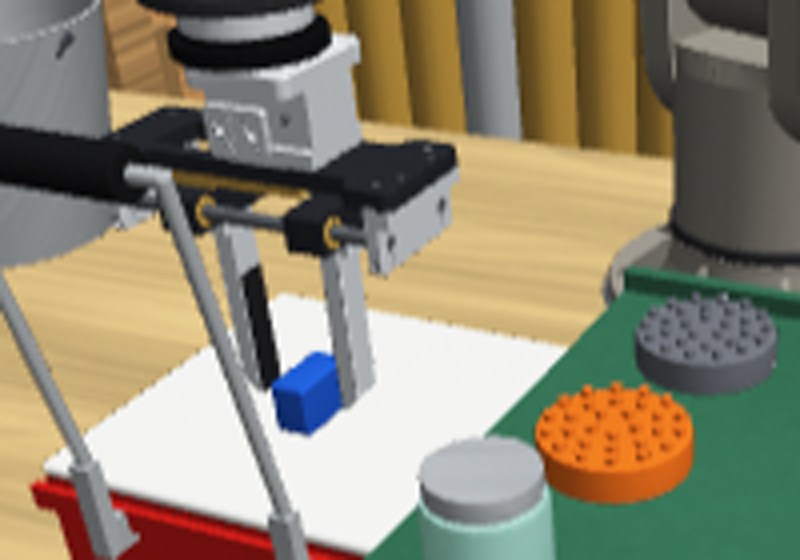

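arm_command(
  targets=[
    {"x": 0,"y": 0,"z": -0.5,"rx": 0,"ry": 0,"rz": 0,"fingers": 5},
    {"x": 0,"y": 0,"z": -0.3,"rx": 0,"ry": 0,"rz": 0,"fingers": 1},
    {"x": 0,"y": 0,"z": 0,"rx": 0,"ry": 0,"rz": 0,"fingers": 1},
    {"x": 0,"y": 0,"z": 0,"rx": 0,"ry": 0,"rz": 0,"fingers": 1},
    {"x": 0,"y": 0,"z": 0,"rx": 0,"ry": 0,"rz": 0,"fingers": 1},
    {"x": 0,"y": 0,"z": 0,"rx": 0,"ry": 0,"rz": 0,"fingers": 1},
    {"x": 0,"y": 0,"z": 0,"rx": 0,"ry": 0,"rz": 0,"fingers": 1},
    {"x": 0,"y": 0,"z": 0.5,"rx": 0,"ry": 0,"rz": 0,"fingers": 1},
    {"x": 0,"y": 0,"z": 0.5,"rx": 0,"ry": 0,"rz": 0,"fingers": 1},
    {"x": 0,"y": 0,"z": 0.5,"rx": 0,"ry": 0,"rz": 0,"fingers": 1},
    {"x": 0,"y": 0,"z": 0.5,"rx": 0,"ry": 0,"rz": 0,"fingers": 1},
    {"x": 0,"y": 0,"z": 1,"rx": 0,"ry": 0,"rz": 0,"fingers": 1},
    {"x": 0,"y": 0,"z": 1,"rx": 0,"ry": 0,"rz": 0,"fingers": 1},
  ],
  grip_force=40,
)

```text
t: 11.57
eef_pos: [0.5122, -0.1117, 0.1799]
orientation: [[-0.025, -0.0, 1.0], [-1.0, 0.0, -0.025], [-0.0, -1.0, -0.0]]
contact_force: [-0.5, 0.6, -2.5]
gripper_width: 0.0219
```

Run:
```python
from h import *
snap('s6','scene',(100,60,300,200),4)
```

```text
(no output)
```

View pics/s6.png

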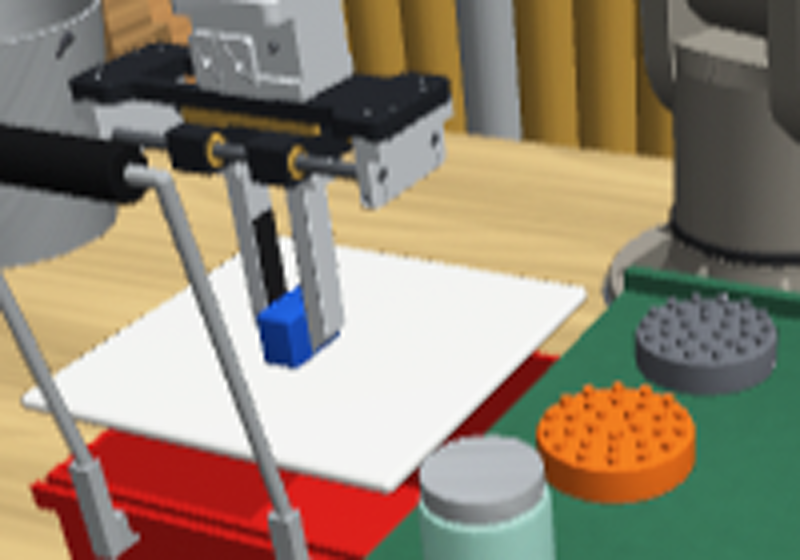

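arm_command(
  targets=[
    {"x": -0.07,"y": -1.5,"z": 0,"rx": 0,"ry": 0,"rz": 0,"fingers": 1},
    {"x": -0.07,"y": -2.5,"z": 0,"rx": 0,"ry": 0,"rz": 0,"fingers": 1},
    {"x": -0.07,"y": -2.5,"z": 0,"rx": 0,"ry": 0,"rz": 0,"fingers": 1},
    {"x": -0.07,"y": -2.5,"z": 0,"rx": 0,"ry": 0,"rz": 0,"fingers": 1},
    {"x": -0.07,"y": -2.5,"z": 0,"rx": 0,"ry": 0,"rz": 0,"fingers": 1},
    {"x": -0.07,"y": -2.5,"z": 0,"rx": 0,"ry": 0,"rz": 0,"fingers": 1},
    {"x": -0.07,"y": -2.5,"z": 0,"rx": 0,"ry": 0,"rz": 0,"fingers": 1},
    {"x": -0.07,"y": -2.5,"z": 0,"rx": 0,"ry": 0,"rz": 0,"fingers": 1},
    {"x": -0.07,"y": -2.5,"z": 0,"rx": 0,"ry": 0,"rz": 0,"fingers": 1},
    {"x": -0.07,"y": -2.5,"z": 0,"rx": 0,"ry": 0,"rz": 0,"fingers": 1},
    {"x": 0,"y": -2,"z": 0,"rx": 0,"ry": 0,"rz": 0,"fingers": 1},
    {"x": 0,"y": 0,"z": -2.5,"rx": 0,"ry": 0,"rz": 0,"fingers": 1},
    {"x": 0,"y": 0,"z": -2.5,"rx": 0,"ry": 0,"rz": 0,"fingers": 1},
    {"x": 0,"y": 0,"z": -2.5,"rx": 0,"ry": 0,"rz": 0,"fingers": 1},
    {"x": 0,"y": 0,"z": -2,"rx": 0,"ry": 0,"rz": 0,"fingers": 1},
    {"x": 0,"y": 0,"z": -1.5,"rx": 0,"ry": 0,"rz": 0,"fingers": 1},
    {"x": 0,"y": 0,"z": -1.5,"rx": 0,"ry": 0,"rz": 0,"fingers": 1},
    {"x": 0,"y": 0,"z": 0,"rx": 0,"ry": 0,"rz": 0,"fingers": 1},
  ],
)

```text
t: 13.12
eef_pos: [0.504, -0.3709, 0.0515]
orientation: [[-0.024, -0.003, 1.0], [-1.0, 0.002, -0.024], [-0.002, -1.0, -0.003]]
contact_force: [-0.2, 0.6, -2.5]
gripper_width: 0.0216
```

Run:
```python
from h import *
s=status.sense();print(s['eef_pos'],s['qpos'],s['contact_force'])
snap('s7','scene')
```

```text
[ 0.50404003 -0.37089162  0.05151543] [ 0.67352796  0.52473417 -0.18587044  1.82801933  0.12835214  0.80417827
 -1.17271525] [-0.24156419  0.61336546 -2.53453574]
```

View pics/s7.png

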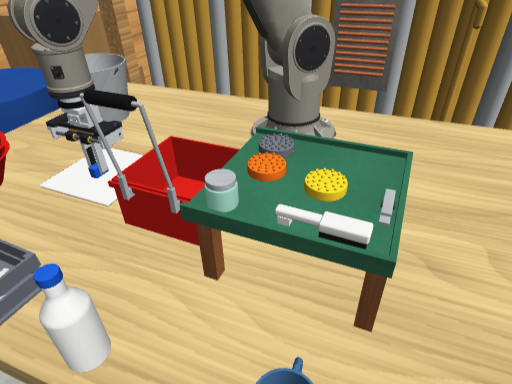

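arm_command(
  targets=[
    {"x": 0,"y": 0,"z": -1,"rx": 0,"ry": 0,"rz": 0,"fingers": 1},
    {"x": 0,"y": 0,"z": -0.8,"rx": 0,"ry": 0,"rz": 0,"fingers": 1},
    {"x": 0,"y": 0,"z": -0.6,"rx": 0,"ry": 0,"rz": 0,"fingers": 1},
    {"x": 0,"y": 0,"z": -0.4,"rx": 0,"ry": 0,"rz": 0,"fingers": 1},
    {"x": 0,"y": 0,"z": -0.2,"rx": 0,"ry": 0,"rz": 0,"fingers": 1},
    {"x": 0,"y": 0,"z": 0,"rx": 0,"ry": 0,"rz": 0,"fingers": 1},
  ],
)

```text
t: 13.67
eef_pos: [0.5052, -0.3716, 0.0236]
orientation: [[-0.025, -0.0, 1.0], [-1.0, 0.0, -0.025], [-0.0, -1.0, -0.0]]
contact_force: [-0.1, -0.0, -1.9]
gripper_width: 0.0216
```

arm_command(
  targets=[
    {"x": 0,"y": 0,"z": -0.2,"rx": 0,"ry": 0,"rz": 0,"fingers": 1},
    {"x": 0,"y": 0,"z": 0,"rx": 0,"ry": 0,"rz": 0,"fingers": 1},
    {"x": 0,"y": 0,"z": 0,"rx": 0,"ry": 0,"rz": 0,"fingers": 5},
    {"x": 0,"y": 0,"z": 0,"rx": 0,"ry": 0,"rz": 0,"fingers": 5},
    {"x": 0,"y": 0,"z": 0,"rx": 0,"ry": 0,"rz": 0,"fingers": 5},
    {"x": 0,"y": 0,"z": 0,"rx": 0,"ry": 0,"rz": 0,"fingers": 5},
    {"x": 0,"y": 0,"z": 2,"rx": 0,"ry": 0,"rz": 0,"fingers": 5},
    {"x": 0,"y": 0,"z": 3,"rx": 0,"ry": 0,"rz": 0,"fingers": 5},
    {"x": 0,"y": 0,"z": 3.5,"rx": 0,"ry": 0,"rz": 0,"fingers": 4},
    {"x": 0,"y": 0,"z": 3.5,"rx": 0,"ry": 0,"rz": 0,"fingers": 4},
    {"x": 0,"y": 0,"z": 3.5,"rx": 0,"ry": 0,"rz": 0,"fingers": 4},
    {"x": 0,"y": 0,"z": 3.5,"rx": 0,"ry": 0,"rz": 0,"fingers": 4},
    {"x": 0,"y": 0,"z": 3.5,"rx": 0,"ry": 0,"rz": 0,"fingers": 4},
    {"x": 0,"y": 0,"z": 3.5,"rx": 0,"ry": 0,"rz": 0,"fingers": 4},
    {"x": 0,"y": 0,"z": 3.5,"rx": 0,"ry": 0,"rz": 0,"fingers": 4},
    {"x": 0,"y": 0,"z": 3.5,"rx": 0,"ry": 0,"rz": 0,"fingers": 4},
    {"x": 0,"y": 0,"z": 3,"rx": 0,"ry": 0,"rz": 0,"fingers": 4},
  ],
)

```text
t: 15.08
eef_pos: [0.5052, -0.3717, 0.3848]
orientation: [[-0.025, 0.001, 1.0], [-1.0, -0.001, -0.025], [0.001, -1.0, 0.001]]
contact_force: [0.1, -0.6, -0.0]
gripper_width: 0.04
```

```bash
cat >> h.py <<'E'
T=[.497,-.1118,-.028]
def w2t(P):
    P=np.atleast_2d(P); return np.c_[(P[:,:2]-T[:2])@rot(T[2]),P[:,2]]
def pads(t,z=.185):
    h=cv2.cvtColor(t,cv2.COLOR_BGR2HSV); I,J=np.indices(h.shape[:2]); on=(J<310)&(I>100)&(I<300)
    S=h[...,1]>130
    M={'orange':S&(h[...,0]>5)&(h[...,0]<=17)&(h[...,2]>150),'yellow':S&(h[...,0]>20)&(h[...,0]<33)&(h[...,2]>150),
     'grey':(h[...,1]<60)&(h[...,2]<115)&(h[...,2]>60)&(J>150)&(J<300)&(I>160)&(I<287)}
    for k,m in M.items():
        m=(m).astype(np.uint8); 
        if k!='grey': m[:110]=0
        n,l,st,ce=cv2.connectedComponentsWithStats(m)
        if n<2: print(k,None); continue
        i=1+np.argmax(st[1:,4]); w=back('top',ce[i],z)[0]; print(k,ce[i].round(1),st[i,4],'world',w.round(4),'tub',w2t(w)[0].round(4))
E
python3 - <<'E'
from h import *
s=status.sense();print(s['eef_pos'],s['contact_force'])
snap('s8','scene');pads(snap('t8','top'))
E
```

```text
[ 0.50517925 -0.37167725  0.38481649] [ 0.10008602 -0.64758344 -0.02996009]
orange [248.4 209.2] 1159 world [0.5229 0.1006 0.185 ] tub [0.0199 0.213  0.185 ]
yellow [186.4 197. ] 1158 world [0.5448 0.2207 0.185 ] tub [0.0385 0.3337 0.185 ]
grey [253.8 253.8] 967 world [0.4376 0.089  0.185 ] tub [-0.065   0.1991  0.185 ]
```

View pics/s8.png

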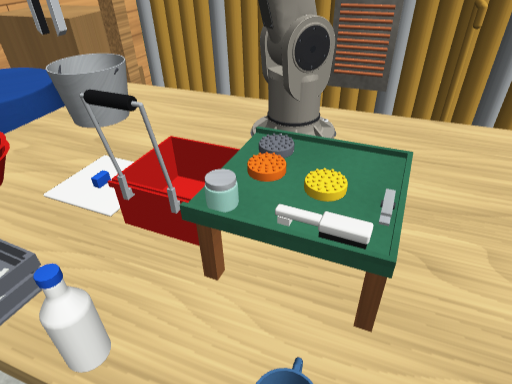

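View pics/t8.png

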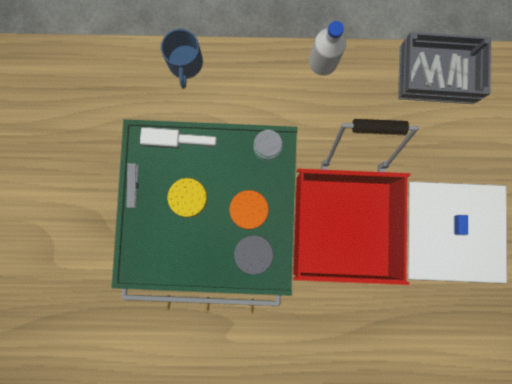

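The orange pad has been knocked to tub (20, 213); the lid lies flat at top-view (458,232). I'm moving above the spot behind the orange pad.

arm_command(
  targets=[
    {"x": 0.1,"y": 2.6,"z": 0,"rx": 0,"ry": 0,"rz": 4.5,"fingers": 4},
    {"x": 0.1,"y": 2.6,"z": 0,"rx": 0,"ry": 0,"rz": 4.5,"fingers": 4},
    {"x": 0.1,"y": 2.6,"z": 0,"rx": 0,"ry": 0,"rz": 4.5,"fingers": 4},
    {"x": 0.1,"y": 2.6,"z": 0,"rx": 0,"ry": 0,"rz": 4.5,"fingers": 4},
    {"x": 0.1,"y": 2.6,"z": 0,"rx": 0,"ry": 0,"rz": 4.5,"fingers": 4},
    {"x": 0.1,"y": 2.6,"z": 0,"rx": 0,"ry": 0,"rz": 4.5,"fingers": 4},
    {"x": 0.1,"y": 2.6,"z": 0,"rx": 0,"ry": 0,"rz": 4.5,"fingers": 4},
    {"x": 0.1,"y": 2.6,"z": 0,"rx": 0,"ry": 0,"rz": 4.5,"fingers": 4},
    {"x": 0.1,"y": 2.6,"z": 0,"rx": 0,"ry": 0,"rz": 4.5,"fingers": 4},
    {"x": 0.1,"y": 2.6,"z": 0,"rx": 0,"ry": 0,"rz": 4.5,"fingers": 4},
    {"x": 0.1,"y": 2.6,"z": 0,"rx": 0,"ry": 0,"rz": 4.5,"fingers": 4},
    {"x": 0.1,"y": 2.6,"z": 0,"rx": 0,"ry": 0,"rz": 4.5,"fingers": 4},
    {"x": 0.1,"y": 2.6,"z": 0,"rx": 0,"ry": 0,"rz": 4.5,"fingers": 4},
    {"x": 0.1,"y": 2.6,"z": 0,"rx": 0,"ry": 0,"rz": 4.5,"fingers": 4},
    {"x": 0.1,"y": 2.6,"z": 0,"rx": 0,"ry": 0,"rz": 4.5,"fingers": 4},
    {"x": 0.1,"y": 2.6,"z": 0,"rx": 0,"ry": 0,"rz": 4.5,"fingers": 4},
    {"x": 0.1,"y": 2.6,"z": 0,"rx": 0,"ry": 0,"rz": 4.5,"fingers": 4},
    {"x": 0.1,"y": 2.6,"z": 0,"rx": 0,"ry": 0,"rz": 4.5,"fingers": 4},
    {"x": 0.1,"y": 2.6,"z": 0,"rx": 0,"ry": 0,"rz": 4.5,"fingers": 4},
    {"x": 0,"y": 2.6,"z": 0,"rx": 0,"ry": 0,"rz": 4.3,"fingers": 4},
  ],
)

```text
t: 16.85
eef_pos: [0.524, 0.1494, 0.3815]
orientation: [[1.0, -0.0, 0.024], [-0.024, -0.0, 1.0], [-0.0, -1.0, -0.0]]
contact_force: [0.2, -0.8, 0.3]
gripper_width: 0.0403
```

arm_command(
  targets=[
    {"x": 0,"y": 0,"z": -3,"rx": 0,"ry": 0,"rz": 0,"fingers": 4},
    {"x": 0,"y": 0,"z": -3,"rx": 0,"ry": 0,"rz": 0,"fingers": 4},
    {"x": 0,"y": 0,"z": -3,"rx": 0,"ry": 0,"rz": 0,"fingers": 4},
    {"x": 0,"y": 0,"z": -3,"rx": 0,"ry": 0,"rz": 0,"fingers": 4},
    {"x": 0,"y": 0,"z": -2,"rx": 0,"ry": 0,"rz": 0,"fingers": 4},
    {"x": 0,"y": 0,"z": 0,"rx": 0,"ry": 0,"rz": 0,"fingers": 4},
    {"x": 0,"y": 0,"z": 0,"rx": 0,"ry": 0,"rz": 0,"fingers": 4},
  ],
)

```text
t: 17.43
eef_pos: [0.5238, 0.1482, 0.2416]
orientation: [[1.0, -0.002, 0.028], [-0.028, -0.0, 1.0], [-0.002, -1.0, -0.0]]
contact_force: [-0.9, 0.6, 0.9]
gripper_width: 0.04
```

Run:
```python
from h import *
snap('s9','scene',(160,80,440,280),2.8)
```

```text
(no output)
```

View pics/s9.png

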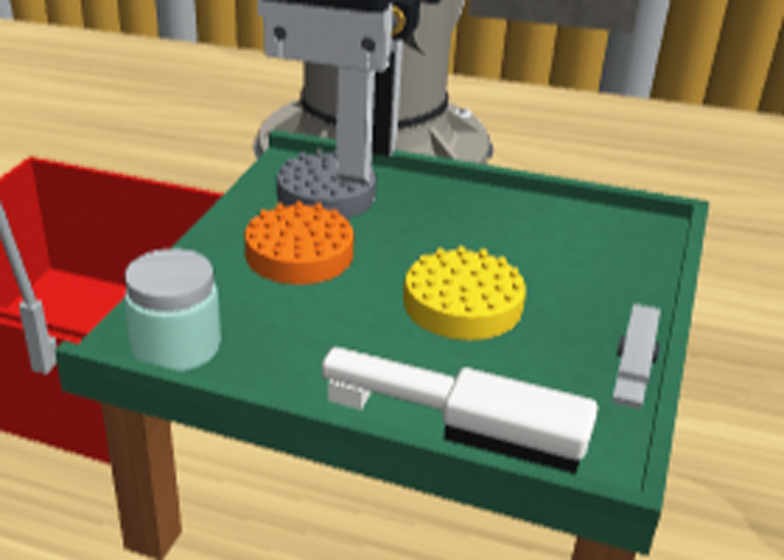

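arm_command(
  targets=[
    {"x": 0,"y": 0.1,"z": -3,"rx": 0,"ry": 0,"rz": 0,"fingers": 4},
    {"x": 0,"y": 0,"z": -2,"rx": 0,"ry": 0,"rz": 0,"fingers": 4},
    {"x": 0,"y": 0,"z": -1.2,"rx": 0,"ry": 0,"rz": 0,"fingers": 4},
    {"x": 0,"y": 0,"z": -0.5,"rx": 0,"ry": 0,"rz": 0,"fingers": 4},
    {"x": 0,"y": 0,"z": -0.2,"rx": 0,"ry": 0,"rz": 0,"fingers": 4},
    {"x": 0,"y": 0,"z": 0,"rx": 0,"ry": 0,"rz": 0,"fingers": 4},
  ],
)

```text
t: 17.98
eef_pos: [0.5248, 0.1495, 0.1739]
orientation: [[1.0, 0.001, 0.028], [-0.028, 0.0, 1.0], [0.001, -1.0, 0.0]]
contact_force: [-0.1, 0.1, 0.1]
gripper_width: 0.0398
```

arm_command(
  targets=[
    {"x": -0.02,"y": -0.6,"z": -0.1,"rx": 0,"ry": 0,"rz": 0,"fingers": 4},
    {"x": -0.02,"y": -0.6,"z": 0,"rx": 0,"ry": 0,"rz": 0,"fingers": 4},
    {"x": -0.02,"y": -0.8,"z": 0,"rx": 0,"ry": 0,"rz": 0,"fingers": 4},
    {"x": -0.02,"y": -0.8,"z": 0,"rx": 0,"ry": 0,"rz": 0,"fingers": 4},
    {"x": -0.02,"y": -0.8,"z": 0,"rx": 0,"ry": 0,"rz": 0,"fingers": 4},
    {"x": -0.02,"y": -0.8,"z": 0,"rx": 0,"ry": 0,"rz": 0,"fingers": 4},
    {"x": -0.02,"y": -0.8,"z": 0,"rx": 0,"ry": 0,"rz": 0,"fingers": 4},
    {"x": -0.02,"y": -0.8,"z": 0,"rx": 0,"ry": 0,"rz": 0,"fingers": 4},
    {"x": -0.02,"y": -0.8,"z": 0,"rx": 0,"ry": 0,"rz": 0,"fingers": 4},
    {"x": -0.02,"y": -0.8,"z": 0,"rx": 0,"ry": 0,"rz": 0,"fingers": 4},
    {"x": -0.02,"y": -0.8,"z": 0,"rx": 0,"ry": 0,"rz": 0,"fingers": 4},
    {"x": -0.02,"y": -0.8,"z": 0,"rx": 0,"ry": 0,"rz": 0,"fingers": 4},
    {"x": -0.02,"y": -0.8,"z": 0,"rx": 0,"ry": 0,"rz": 0,"fingers": 4},
  ],
)

```text
t: 19.07
eef_pos: [0.5216, 0.0485, 0.1719]
orientation: [[1.0, -0.0, 0.028], [-0.028, 0.0, 1.0], [-0.0, -1.0, 0.0]]
contact_force: [0.0, 0.6, 0.5]
gripper_width: 0.04
```

Run:
```python
from h import *
snap('s10','scene',(100,80,380,280),2.8)
```

```text
(no output)
```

View pics/s10.png

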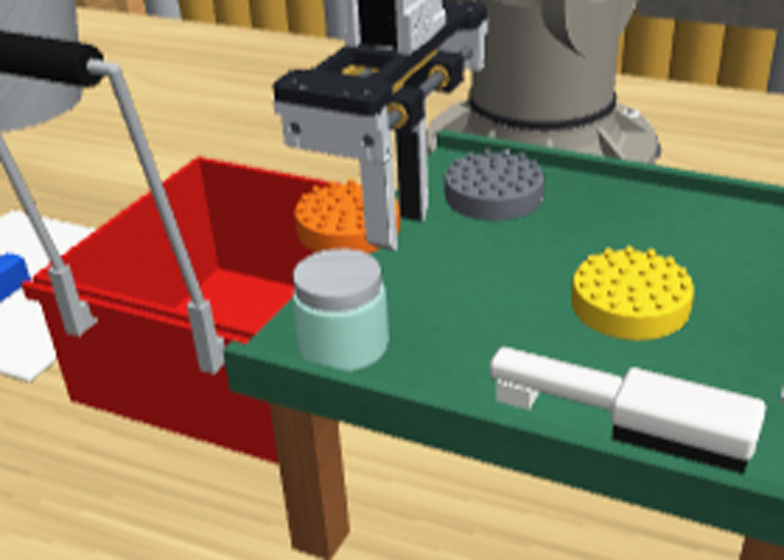

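arm_command(
  targets=[
    {"x": -0.03,"y": -1,"z": 0,"rx": 0,"ry": 0,"rz": 0,"fingers": 4},
    {"x": -0.03,"y": -1,"z": 0,"rx": 0,"ry": 0,"rz": 0,"fingers": 4},
    {"x": -0.03,"y": -1,"z": 0,"rx": 0,"ry": 0,"rz": 0,"fingers": 4},
    {"x": -0.03,"y": -1,"z": 0,"rx": 0,"ry": 0,"rz": 0,"fingers": 4},
    {"x": -0.03,"y": -1,"z": 0,"rx": 0,"ry": 0,"rz": 0,"fingers": 4},
    {"x": 0,"y": 0,"z": 0,"rx": 0,"ry": 0,"rz": 0,"fingers": 4},
    {"x": 0,"y": 0,"z": 0,"rx": 0,"ry": 0,"rz": 0,"fingers": 4},
    {"x": 0,"y": 0,"z": 0,"rx": 0,"ry": 0,"rz": 0,"fingers": 4},
  ],
)

```text
t: 19.78
eef_pos: [0.5202, -0.0004, 0.172]
orientation: [[1.0, 0.0, 0.028], [-0.028, 0.0, 1.0], [0.0, -1.0, 0.0]]
contact_force: [-0.1, -0.3, 0.4]
gripper_width: 0.0399
```

Run:
```python
from h import *
snap('s11','scene',(100,80,380,280),2.8)
pads(snap('t11','top'))
```

```text
orange [407. 186.] 19 world [ 0.5722 -0.2068  0.185 ] tub [ 0.0779 -0.0928  0.185 ]
yellow [186.4 197. ] 1154 world [0.5448 0.2207 0.185 ] tub [0.0384 0.3337 0.185 ]
grey [253.2 254.4] 1188 world [0.4365 0.0901 0.185 ] tub [-0.0661  0.2002  0.185 ]
```

View pics/s11.png

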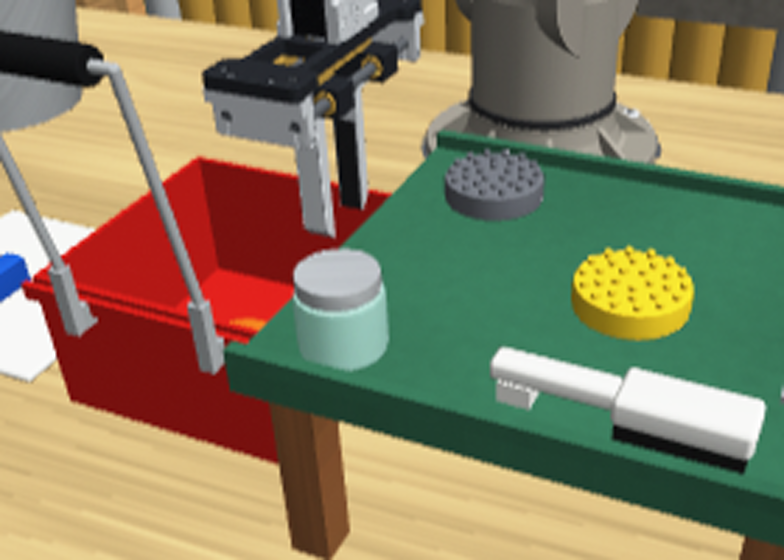

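View pics/t11.png

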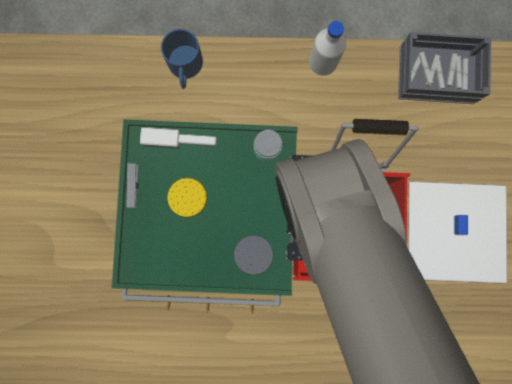

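arm_command(
  targets=[
    {"x": 0,"y": 0,"z": 3,"rx": 0,"ry": 0,"rz": 0,"fingers": 4},
    {"x": 0,"y": 0,"z": 3,"rx": 0,"ry": 0,"rz": 0,"fingers": 4},
    {"x": 0,"y": 0,"z": 3,"rx": 0,"ry": 0,"rz": 0,"fingers": 4},
    {"x": 0.26,"y": 2.7,"z": 0,"rx": 0,"ry": 0,"rz": 0,"fingers": 4},
    {"x": 0.26,"y": 2.7,"z": 0,"rx": 0,"ry": 0,"rz": 0,"fingers": 4},
    {"x": 0.26,"y": 2.7,"z": 0,"rx": 0,"ry": 0,"rz": 0,"fingers": 4},
    {"x": 0.26,"y": 2.7,"z": 0,"rx": 0,"ry": 0,"rz": 0,"fingers": 4},
    {"x": 0.26,"y": 2.7,"z": 0,"rx": 0,"ry": 0,"rz": 0,"fingers": 4},
    {"x": 0.26,"y": 2.7,"z": 0,"rx": 0,"ry": 0,"rz": 0,"fingers": 4},
    {"x": 0.26,"y": 2.7,"z": 0,"rx": 0,"ry": 0,"rz": 0,"fingers": 4},
    {"x": 0.26,"y": 2.7,"z": 0,"rx": 0,"ry": 0,"rz": 0,"fingers": 4},
    {"x": 0.26,"y": 2.7,"z": 0,"rx": 0,"ry": 0,"rz": 0,"fingers": 4},
    {"x": 0.26,"y": 2.6,"z": 0,"rx": 0,"ry": 0,"rz": 0,"fingers": 4},
    {"x": 0,"y": 0,"z": -1,"rx": 0,"ry": 0,"rz": 0,"fingers": 4},
    {"x": 0,"y": 0,"z": 0,"rx": 0,"ry": 0,"rz": 0,"fingers": 4},
  ],
)

```text
t: 21.13
eef_pos: [0.545, 0.27, 0.2503]
orientation: [[1.0, -0.002, 0.025], [-0.025, 0.0, 1.0], [-0.002, -1.0, -0.0]]
contact_force: [0.1, -0.3, -0.9]
gripper_width: 0.0396
```

Run:
```python
from h import *
print(status.sense()['eef_pos'])
snap('s12','scene',(160,60,440,260),2.8)
```

```text
[0.54498044 0.27003245 0.25034528]
```

View pics/s12.png

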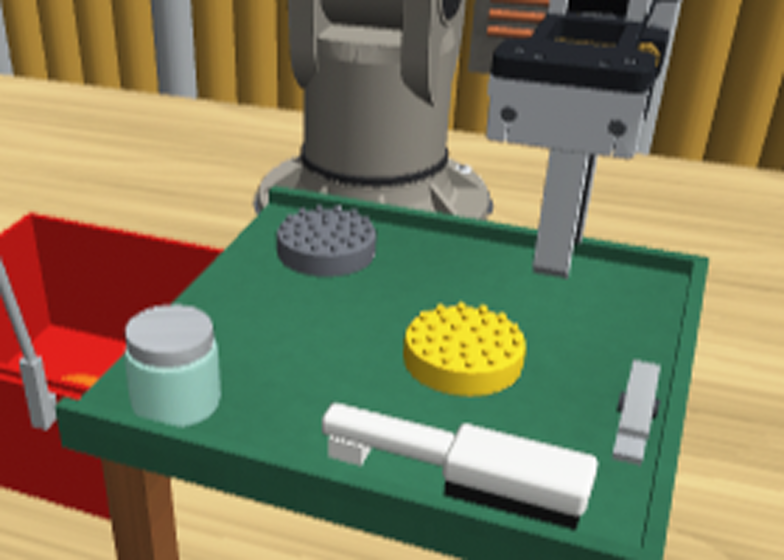

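arm_command(
  targets=[
    {"x": 0.1,"y": 0,"z": -3,"rx": 0,"ry": 0,"rz": -0.2,"fingers": 4},
    {"x": 0,"y": 0,"z": -2,"rx": 0,"ry": 0,"rz": 0,"fingers": 4},
    {"x": 0,"y": 0,"z": -1.5,"rx": 0,"ry": 0,"rz": 0,"fingers": 4},
    {"x": 0,"y": 0,"z": -0.8,"rx": 0,"ry": 0,"rz": 0,"fingers": 4},
    {"x": 0,"y": 0,"z": -0.4,"rx": 0,"ry": 0,"rz": 0,"fingers": 4},
    {"x": 0,"y": 0,"z": 0,"rx": 0,"ry": 0,"rz": 0,"fingers": 4},
    {"x": 0,"y": 0,"z": 0,"rx": 0,"ry": 0,"rz": 0,"fingers": 4},
  ],
)

```text
t: 21.77
eef_pos: [0.5476, 0.2682, 0.1759]
orientation: [[0.999, 0.001, 0.032], [-0.032, 0.0, 0.999], [0.001, -1.0, 0.0]]
contact_force: [0.0, 0.1, 0.5]
gripper_width: 0.0402
```

arm_command(
  targets=[
    {"x": -0.02,"y": -0.5,"z": -0.3,"rx": 0,"ry": 0,"rz": 0.2,"fingers": 4},
    {"x": -0.03,"y": -0.7,"z": 0,"rx": 0,"ry": 0,"rz": 0,"fingers": 4},
    {"x": -0.03,"y": -0.9,"z": 0,"rx": 0,"ry": 0,"rz": 0,"fingers": 4},
    {"x": -0.03,"y": -0.9,"z": 0,"rx": 0,"ry": 0,"rz": 0,"fingers": 4},
    {"x": -0.03,"y": -0.9,"z": 0,"rx": 0,"ry": 0,"rz": 0,"fingers": 4},
    {"x": -0.03,"y": -0.9,"z": 0,"rx": 0,"ry": 0,"rz": 0,"fingers": 4},
    {"x": -0.03,"y": -0.9,"z": 0,"rx": 0,"ry": 0,"rz": 0,"fingers": 4},
    {"x": -0.03,"y": -0.9,"z": 0,"rx": 0,"ry": 0,"rz": 0,"fingers": 4},
    {"x": -0.03,"y": -0.9,"z": 0,"rx": 0,"ry": 0,"rz": 0,"fingers": 4},
    {"x": -0.03,"y": -0.9,"z": 0,"rx": 0,"ry": 0,"rz": 0,"fingers": 4},
    {"x": -0.03,"y": -0.9,"z": 0,"rx": 0,"ry": 0,"rz": 0,"fingers": 4},
    {"x": -0.03,"y": -0.9,"z": 0,"rx": 0,"ry": 0,"rz": 0,"fingers": 4},
    {"x": -0.03,"y": -0.9,"z": 0,"rx": 0,"ry": 0,"rz": 0,"fingers": 4},
    {"x": -0.03,"y": -0.9,"z": 0,"rx": 0,"ry": 0,"rz": 0,"fingers": 4},
    {"x": -0.03,"y": -0.9,"z": 0,"rx": 0,"ry": 0,"rz": 0,"fingers": 4},
    {"x": -0.03,"y": -0.9,"z": 0,"rx": 0,"ry": 0,"rz": 0,"fingers": 4},
  ],
)

```text
t: 23.1
eef_pos: [0.5424, 0.1294, 0.1719]
orientation: [[1.0, -0.0, 0.028], [-0.028, -0.0, 1.0], [-0.0, -1.0, -0.0]]
contact_force: [-0.0, 1.6, 2.6]
gripper_width: 0.0399
```

Run:
```python
from h import *
print(status.sense()['eef_pos'])
snap('s13','scene',(160,60,440,260),2.8)
```

```text
[0.54239549 0.12935831 0.17194108]
```

View pics/s13.png

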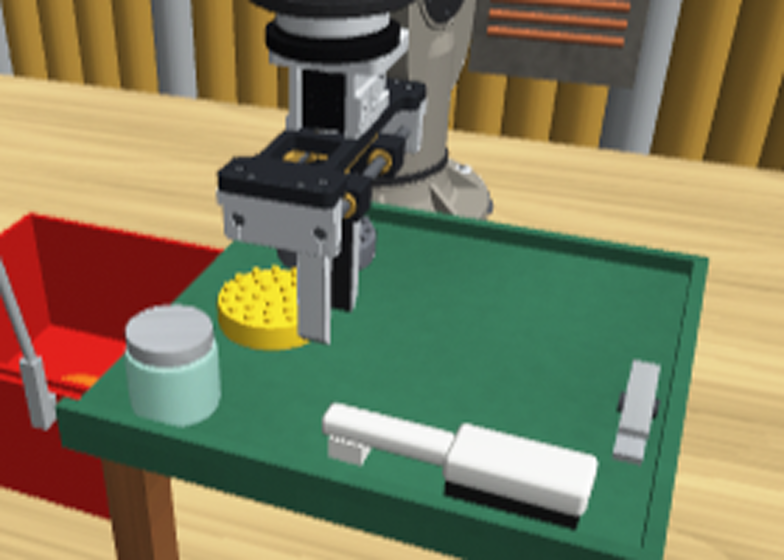

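arm_command(
  targets=[
    {"x": -0.03,"y": -0.9,"z": 0,"rx": 0,"ry": 0,"rz": 0,"fingers": 4},
    {"x": -0.03,"y": -0.9,"z": 0,"rx": 0,"ry": 0,"rz": 0,"fingers": 4},
    {"x": -0.03,"y": -0.9,"z": 0,"rx": 0,"ry": 0,"rz": 0,"fingers": 4},
    {"x": -0.03,"y": -0.9,"z": 0,"rx": 0,"ry": 0,"rz": 0,"fingers": 4},
    {"x": -0.03,"y": -0.9,"z": 0,"rx": 0,"ry": 0,"rz": 0,"fingers": 4},
    {"x": -0.03,"y": -0.9,"z": 0,"rx": 0,"ry": 0,"rz": 0,"fingers": 4},
    {"x": -0.03,"y": -0.9,"z": 0,"rx": 0,"ry": 0,"rz": 0,"fingers": 4},
    {"x": -0.03,"y": -0.9,"z": 0,"rx": 0,"ry": 0,"rz": 0,"fingers": 4},
    {"x": -0.03,"y": -0.9,"z": 0,"rx": 0,"ry": 0,"rz": 0,"fingers": 4},
    {"x": -0.03,"y": -1,"z": 0,"rx": 0,"ry": 0,"rz": 0,"fingers": 4},
    {"x": -0.03,"y": -1,"z": 0,"rx": 0,"ry": 0,"rz": 0,"fingers": 4},
    {"x": -0.03,"y": -1,"z": 0,"rx": 0,"ry": 0,"rz": 0,"fingers": 4},
    {"x": -0.03,"y": -1,"z": 0,"rx": 0,"ry": 0,"rz": 0,"fingers": 4},
    {"x": -0.03,"y": -1,"z": 0,"rx": 0,"ry": 0,"rz": 0,"fingers": 4},
    {"x": 0,"y": 0,"z": 0,"rx": 0,"ry": 0,"rz": 0,"fingers": 4},
    {"x": 0,"y": 0,"z": 0,"rx": 0,"ry": 0,"rz": 0,"fingers": 4},
    {"x": 0,"y": 0,"z": 0,"rx": 0,"ry": 0,"rz": 0,"fingers": 4},
  ],
)

```text
t: 24.57
eef_pos: [0.5383, -0.0004, 0.172]
orientation: [[1.0, 0.0, 0.028], [-0.028, 0.0, 1.0], [0.0, -1.0, 0.0]]
contact_force: [-0.7, -0.6, -0.0]
gripper_width: 0.0398
```

Run:
```python
from h import *
print(status.sense()['eef_pos'])
snap('s14','scene',(100,80,380,280),2.8)
pads(snap('t14','top'))
```

```text
[ 5.38347790e-01 -3.70807445e-04  1.72037490e-01]
orange [407. 186.] 19 world [ 0.5722 -0.2068  0.185 ] tub [ 0.0779 -0.0928  0.185 ]
yellow None
grey [253.4 254.2] 1072 world [0.4368 0.0899 0.185 ] tub [-0.0658  0.1999  0.185 ]
```

View pics/s14.png

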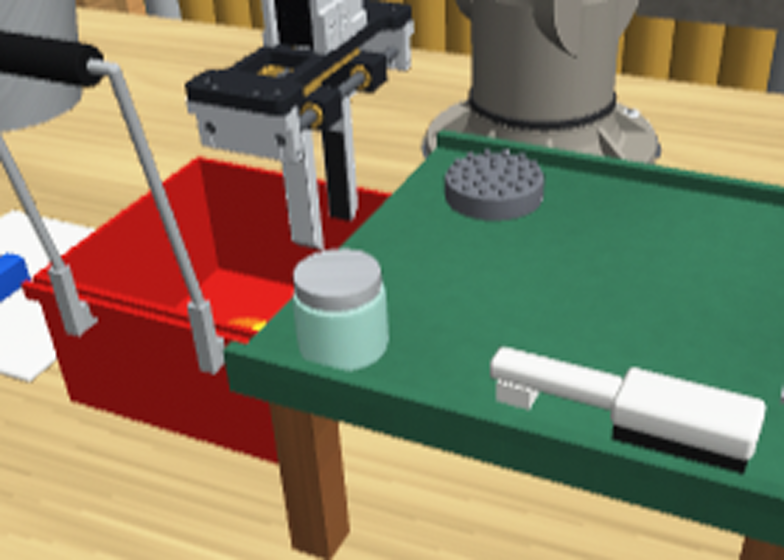

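arm_command(
  targets=[
    {"x": 0,"y": 0,"z": 3,"rx": 0,"ry": 0,"rz": 0,"fingers": 4},
    {"x": 0,"y": 0,"z": 3,"rx": 0,"ry": 0,"rz": 0,"fingers": 4},
    {"x": 0,"y": 0,"z": 3,"rx": 0,"ry": 0,"rz": 0,"fingers": 4},
    {"x": -1.6,"y": 2,"z": 0,"rx": 0,"ry": 0,"rz": 2,"fingers": 4},
    {"x": -1.6,"y": 2,"z": 0,"rx": 0,"ry": 0,"rz": 2,"fingers": 4},
    {"x": -1.6,"y": 2,"z": 0,"rx": 0,"ry": 0,"rz": 2,"fingers": 4},
    {"x": -1.6,"y": 2,"z": 0,"rx": 0,"ry": 0,"rz": 2,"fingers": 4},
    {"x": -1.6,"y": 2,"z": 0,"rx": 0,"ry": 0,"rz": 2,"fingers": 4},
    {"x": -1.6,"y": 2,"z": 0,"rx": 0,"ry": 0,"rz": 2,"fingers": 4},
    {"x": -1.7,"y": 1.8,"z": 0,"rx": 0,"ry": 0,"rz": 3,"fingers": 4},
    {"x": 0,"y": 0,"z": -2,"rx": 0,"ry": 0,"rz": 0,"fingers": 4},
    {"x": 0,"y": 0,"z": -1,"rx": 0,"ry": 0,"rz": 0,"fingers": 4},
    {"x": 0,"y": 0,"z": 0,"rx": 0,"ry": 0,"rz": 0,"fingers": 4},
  ],
)

```text
t: 25.75
eef_pos: [0.4239, 0.1371, 0.2302]
orientation: [[0.972, -0.003, -0.233], [0.233, -0.001, 0.972], [-0.003, -1.0, -0.0]]
contact_force: [-0.2, 0.8, -0.3]
gripper_width: 0.0399
```

Run:
```python
from h import *
print(status.sense()['eef_pos'])
snap('s15','scene',(100,60,380,260),2.8)
snap('t15','top')
```

```text
[0.42392963 0.1371463  0.23024699]
```

View pics/s15.png

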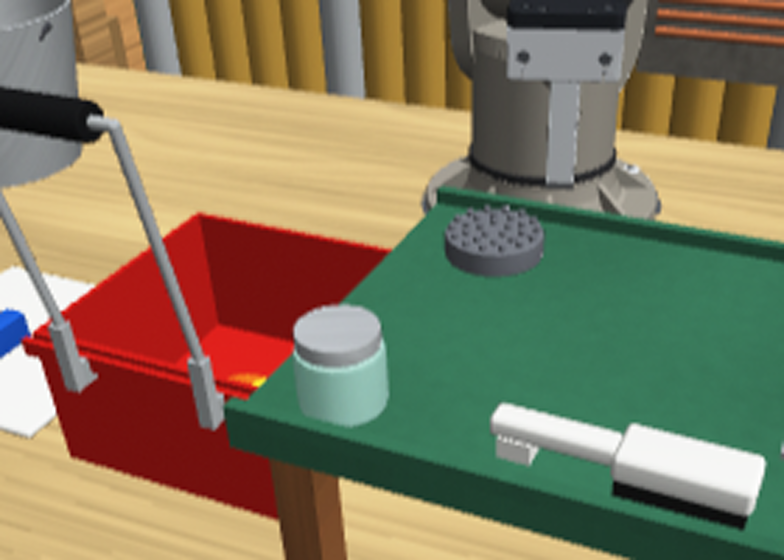

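View pics/t15.png

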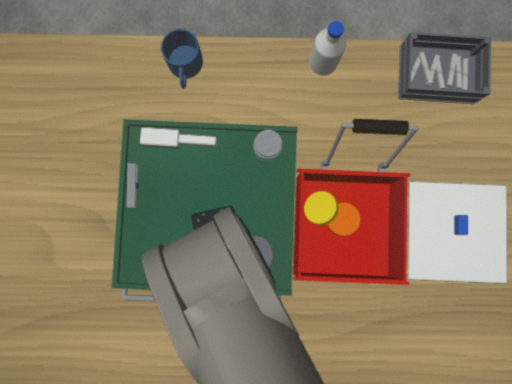

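arm_command(
  targets=[
    {"x": 0.1,"y": 0,"z": -2.5,"rx": 0,"ry": 0,"rz": 0,"fingers": 4},
    {"x": 0,"y": 0,"z": -1.6,"rx": 0,"ry": 0,"rz": 0,"fingers": 4},
    {"x": 0,"y": 0,"z": -1,"rx": 0,"ry": 0,"rz": 0,"fingers": 4},
    {"x": 0,"y": 0,"z": -0.5,"rx": 0,"ry": 0,"rz": 0,"fingers": 4},
    {"x": 0,"y": 0,"z": 0,"rx": 0,"ry": 0,"rz": 0,"fingers": 4},
    {"x": 0,"y": 0,"z": 0,"rx": 0,"ry": 0,"rz": 0,"fingers": 4},
  ],
)

```text
t: 26.35
eef_pos: [0.4267, 0.1374, 0.1765]
orientation: [[0.973, 0.0, -0.231], [0.231, 0.0, 0.973], [0.0, -1.0, 0.0]]
contact_force: [-0.4, 0.7, 0.5]
gripper_width: 0.0398
```

arm_command(
  targets=[
    {"x": 0.1,"y": -0.5,"z": -0.3,"rx": 0,"ry": 0,"rz": 0,"fingers": 4},
    {"x": 0.15,"y": -0.6,"z": 0,"rx": 0,"ry": 0,"rz": 0,"fingers": 4},
    {"x": 0.2,"y": -0.8,"z": 0,"rx": 0,"ry": 0,"rz": 0,"fingers": 4},
    {"x": 0.2,"y": -0.8,"z": 0,"rx": 0,"ry": 0,"rz": 0,"fingers": 4},
    {"x": 0.2,"y": -0.8,"z": 0,"rx": 0,"ry": 0,"rz": 0,"fingers": 4},
    {"x": 0.2,"y": -0.8,"z": 0,"rx": 0,"ry": 0,"rz": 0,"fingers": 4},
    {"x": 0.2,"y": -0.8,"z": 0,"rx": 0,"ry": 0,"rz": 0,"fingers": 4},
    {"x": 0.2,"y": -0.8,"z": 0,"rx": 0,"ry": 0,"rz": 0,"fingers": 4},
  ],
)

```text
t: 27.02
eef_pos: [0.4411, 0.0773, 0.173]
orientation: [[0.973, 0.0, -0.231], [0.231, 0.0, 0.973], [0.0, -1.0, 0.0]]
contact_force: [-0.0, 2.6, 1.6]
gripper_width: 0.0399
```

Run:
```python
from h import *
print(status.sense()['eef_pos'],w2t(status.sense()['eef_pos']))
snap('s16','scene',(100,60,380,260),2.8)
```

```text
[0.44107528 0.07729583 0.17304569] [[-0.06119679  0.18745602  0.17304569]]
```

View pics/s16.png

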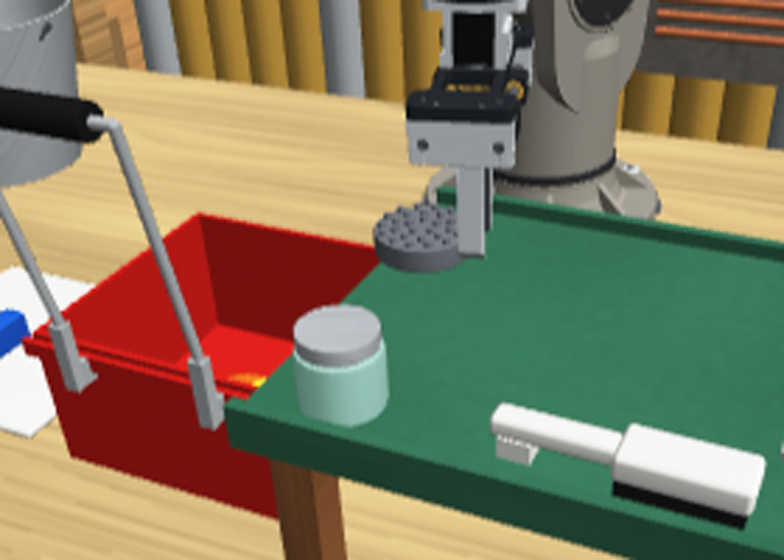

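arm_command(
  targets=[
    {"x": 0.2,"y": -0.8,"z": 0,"rx": 0,"ry": 0,"rz": 0,"fingers": 4},
    {"x": 0.2,"y": -0.8,"z": 0,"rx": 0,"ry": 0,"rz": 0,"fingers": 4},
    {"x": 0.2,"y": -0.8,"z": 0,"rx": 0,"ry": 0,"rz": 0,"fingers": 4},
    {"x": 0.24,"y": -1,"z": 0,"rx": 0,"ry": 0,"rz": 0,"fingers": 4},
    {"x": 0.24,"y": -1,"z": 0,"rx": 0,"ry": 0,"rz": 0,"fingers": 4},
    {"x": 0.24,"y": -1,"z": 0,"rx": 0,"ry": 0,"rz": 0,"fingers": 4},
    {"x": 0.24,"y": -1,"z": 0,"rx": 0,"ry": 0,"rz": 0,"fingers": 4},
    {"x": 0.24,"y": -1,"z": 0,"rx": 0,"ry": 0,"rz": 0,"fingers": 4},
    {"x": 0,"y": 0,"z": 0,"rx": 0,"ry": 0,"rz": 0,"fingers": 4},
    {"x": 0,"y": 0,"z": 0,"rx": 0,"ry": 0,"rz": 0,"fingers": 4},
    {"x": 0,"y": 0,"z": 0,"rx": 0,"ry": 0,"rz": 0,"fingers": 4},
  ],
)

```text
t: 27.98
eef_pos: [0.4587, 0.0046, 0.1729]
orientation: [[0.973, -0.0, -0.232], [0.232, 0.0, 0.973], [-0.0, -1.0, 0.0]]
contact_force: [-0.1, 0.8, -1.2]
gripper_width: 0.0403
```

Run:
```python
from h import *
print(status.sense()['eef_pos'],w2t(status.sense()['eef_pos']))
snap('s17','scene',(100,60,380,260),2.8)
```

```text
[0.45873237 0.00455398 0.1729417 ] [[-0.04151012  0.11523702  0.1729417 ]]
```

View pics/s17.png

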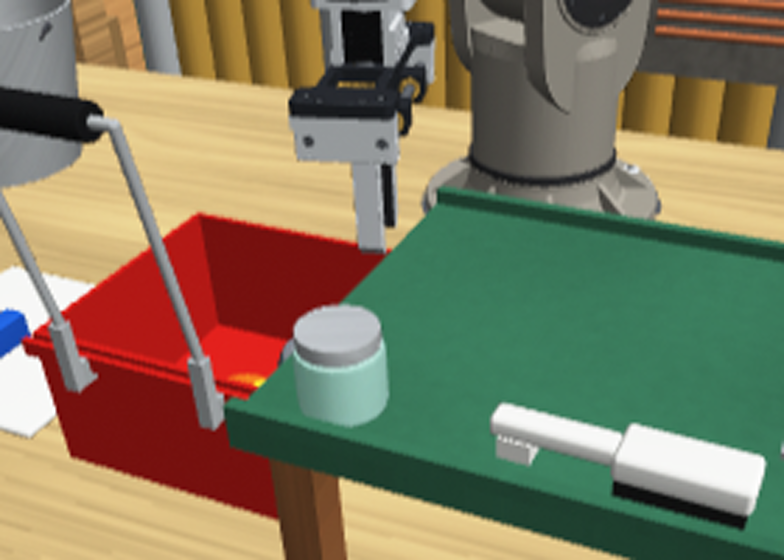

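arm_command(
  targets=[
    {"x": 0,"y": 0,"z": 3.1,"rx": 0,"ry": 0,"rz": 0,"fingers": 5},
    {"x": 0,"y": 0,"z": 3.1,"rx": 0,"ry": 0,"rz": 0,"fingers": 5},
    {"x": 0,"y": 0,"z": 3.1,"rx": 0,"ry": 0,"rz": 0,"fingers": 5},
    {"x": 0,"y": 0,"z": 3.1,"rx": 0,"ry": 0,"rz": 0,"fingers": 5},
    {"x": 0,"y": 0,"z": 3.1,"rx": 0,"ry": 0,"rz": 0,"fingers": 5},
    {"x": 0,"y": 0,"z": 3.1,"rx": 0,"ry": 0,"rz": 0,"fingers": 5},
    {"x": 0,"y": 0,"z": 3.1,"rx": 0,"ry": 0,"rz": 0,"fingers": 5},
    {"x": 0.3,"y": -2.1,"z": 0,"rx": 0,"ry": 0,"rz": -5.8,"fingers": 5},
    {"x": 0.3,"y": -2.1,"z": 0,"rx": 0,"ry": 0,"rz": -5.8,"fingers": 5},
    {"x": 0.3,"y": -2.1,"z": 0,"rx": 0,"ry": 0,"rz": -5.8,"fingers": 5},
    {"x": 0.3,"y": -2.1,"z": 0,"rx": 0,"ry": 0,"rz": -5.8,"fingers": 5},
    {"x": 0.3,"y": -2.1,"z": 0,"rx": 0,"ry": 0,"rz": -5.8,"fingers": 5},
    {"x": 0.3,"y": -2.1,"z": 0,"rx": 0,"ry": 0,"rz": -5.8,"fingers": 5},
    {"x": 0.3,"y": -2.1,"z": 0,"rx": 0,"ry": 0,"rz": -5.8,"fingers": 5},
    {"x": 0.3,"y": -2.1,"z": 0,"rx": 0,"ry": 0,"rz": -5.8,"fingers": 5},
    {"x": 0.3,"y": -2.1,"z": 0,"rx": 0,"ry": 0,"rz": -5.8,"fingers": 5},
    {"x": 0.3,"y": -2.1,"z": 0,"rx": 0,"ry": 0,"rz": -5.8,"fingers": 5},
    {"x": 0.3,"y": -2.1,"z": 0,"rx": 0,"ry": 0,"rz": -5.8,"fingers": 5},
    {"x": 0.3,"y": -2.1,"z": 0,"rx": 0,"ry": 0,"rz": -5.8,"fingers": 5},
    {"x": 0.3,"y": -2.1,"z": 0,"rx": 0,"ry": 0,"rz": -5.8,"fingers": 5},
  ],
)

```text
t: 29.7
eef_pos: [0.4981, -0.2691, 0.3899]
orientation: [[0.466, -0.0, 0.885], [-0.885, 0.0, 0.466], [-0.0, -1.0, -0.0]]
contact_force: [0.6, 1.0, -0.5]
gripper_width: 0.0499
```

arm_command(
  targets=[
    {"x": 0.2,"y": -2.1,"z": 0,"rx": 0,"ry": 0,"rz": -5.8,"fingers": 5},
    {"x": 0.2,"y": -2.1,"z": 0,"rx": 0,"ry": 0,"rz": -5.8,"fingers": 5},
    {"x": 0.2,"y": -2.1,"z": 0,"rx": 0,"ry": 0,"rz": -5.8,"fingers": 5},
    {"x": 0.2,"y": -2.1,"z": 0,"rx": 0,"ry": 0,"rz": -5.8,"fingers": 5},
    {"x": 0,"y": -1.9,"z": 0,"rx": 0,"ry": 0,"rz": -5.8,"fingers": 5},
    {"x": 0,"y": 0,"z": 0,"rx": 0,"ry": 0,"rz": 0,"fingers": 5},
  ],
)

```text
t: 30.2
eef_pos: [0.5052, -0.3749, 0.389]
orientation: [[-0.027, -0.001, 1.0], [-1.0, -0.0, -0.027], [0.0, -1.0, -0.001]]
contact_force: [-0.4, -0.3, -0.2]
gripper_width: 0.0501
```

Run:
```python
from h import *
print(status.sense()['eef_pos'])
im=snap('s18','scene');im=snap('t18','top')
cv2.imwrite('pics/t18z.png',cv2.resize(im[100:300,270:512],None,fx=3,fy=3,interpolation=cv2.INTER_CUBIC))
h=cv2.cvtColor(im,cv2.COLOR_BGR2HSV)
w=((h[...,1]<50)&(h[...,2]>150)).astype(np.uint8); w[:, :405]=0; w[:170]=0; w[300:]=0
g=cv2.morphologyEx(w,cv2.MORPH_CLOSE,np.ones((13,13)));g=cv2.morphologyEx(g,cv2.MORPH_OPEN,np.ones((13,13)))
cs,_=cv2.findContours(g,0,cv2.CHAIN_APPROX_NONE);c=max(cs,key=cv2.contourArea);print(cv2.boundingRect(c))
print('lid',fitrect('top',c,0,-.111,.111,-.111,.111,.016,p0=(.49,-.37,-.03)))
```

```text
[ 0.50517728 -0.37487723  0.38897378]
(408, 182, 104, 101)
lid (array([ 0.48987656, -0.37786259, -0.02578842]), np.float64(1.3576546091923891))
```

View pics/t18z.png

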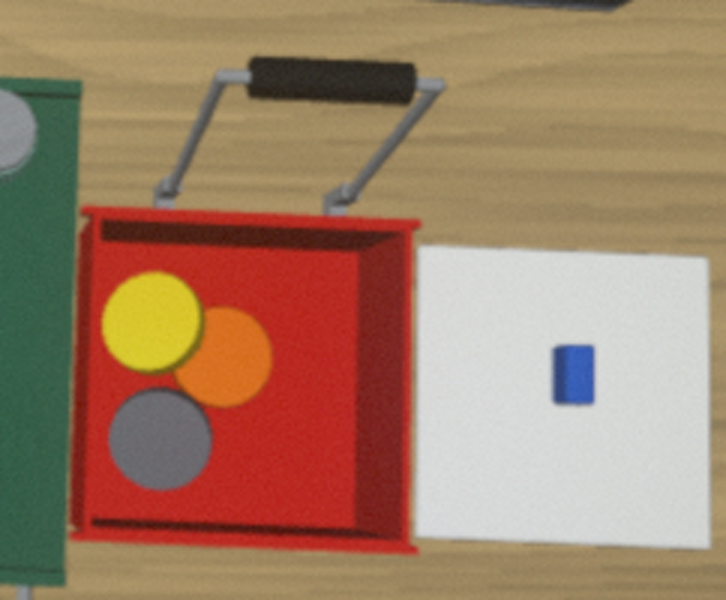

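View pics/s18.png

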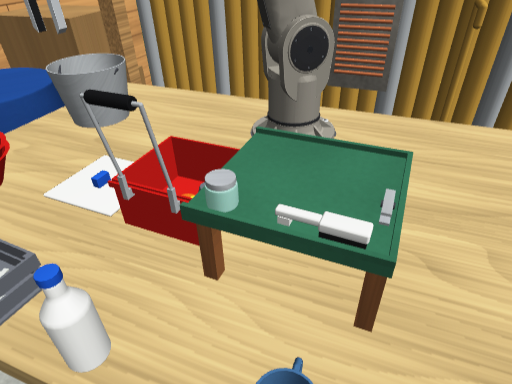

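All three scrubbers lie flat in the tub (yellow, orange and grey at zoomed positions (150,322), (225,357) and (160,440)). I'm fetching the lid with the same grasp.

arm_command(
  targets=[
    {"x": 0,"y": 0.3,"z": -3,"rx": 0,"ry": 0,"rz": 0,"fingers": 5},
    {"x": 0,"y": 0,"z": -3,"rx": 0,"ry": 0,"rz": 0,"fingers": 5},
    {"x": 0,"y": 0,"z": -3,"rx": 0,"ry": 0,"rz": 0,"fingers": 5},
    {"x": 0,"y": 0,"z": -3,"rx": 0,"ry": 0,"rz": 0,"fingers": 5},
    {"x": 0,"y": 0,"z": -3,"rx": 0,"ry": 0,"rz": 0,"fingers": 5},
    {"x": 0,"y": 0,"z": -3,"rx": 0,"ry": 0,"rz": 0,"fingers": 5},
    {"x": 0,"y": 0,"z": -3,"rx": 0,"ry": 0,"rz": 0,"fingers": 5},
    {"x": 0,"y": 0,"z": -3,"rx": 0,"ry": 0,"rz": 0,"fingers": 5},
    {"x": 0,"y": 0,"z": -3,"rx": 0,"ry": 0,"rz": 0,"fingers": 5},
    {"x": 0,"y": 0,"z": -3,"rx": 0,"ry": 0,"rz": 0,"fingers": 5},
    {"x": 0,"y": 0,"z": -2,"rx": 0,"ry": 0,"rz": 0,"fingers": 5},
    {"x": 0,"y": 0,"z": -1.5,"rx": 0,"ry": 0,"rz": 0,"fingers": 5},
    {"x": 0,"y": 0,"z": -1,"rx": 0,"ry": 0,"rz": 0,"fingers": 5},
    {"x": 0,"y": 0,"z": -0.8,"rx": 0,"ry": 0,"rz": 0,"fingers": 5},
    {"x": 0,"y": 0,"z": 0,"rx": 0,"ry": 0,"rz": 0,"fingers": 5},
    {"x": 0,"y": 0,"z": 0,"rx": 0,"ry": 0,"rz": 0,"fingers": 5},
  ],
)

```text
t: 31.63
eef_pos: [0.5062, -0.3685, 0.0375]
orientation: [[-0.017, 0.0, 1.0], [-1.0, 0.0, -0.017], [-0.0, -1.0, 0.0]]
contact_force: [0.4, 0.5, 0.8]
gripper_width: 0.0503
```

arm_command(
  targets=[
    {"x": -0.1,"y": -0.3,"z": -0.8,"rx": 0,"ry": 0,"rz": -0.5,"fingers": 5},
    {"x": 0,"y": 0,"z": -0.8,"rx": 0,"ry": 0,"rz": 0,"fingers": 5},
    {"x": 0,"y": 0,"z": 0,"rx": 0,"ry": 0,"rz": 0,"fingers": 5},
    {"x": 0,"y": 0,"z": 0,"rx": 0,"ry": 0,"rz": 0,"fingers": 1},
    {"x": 0,"y": 0,"z": 0,"rx": 0,"ry": 0,"rz": 0,"fingers": 1},
    {"x": 0,"y": 0,"z": 0,"rx": 0,"ry": 0,"rz": 0,"fingers": 1},
    {"x": 0,"y": 0,"z": 0,"rx": 0,"ry": 0,"rz": 0,"fingers": 1},
    {"x": 0,"y": 0,"z": 0,"rx": 0,"ry": 0,"rz": 0,"fingers": 1},
    {"x": 0,"y": 0,"z": 0,"rx": 0,"ry": 0,"rz": 0,"fingers": 1},
  ],
  grip_force=45,
)

```text
t: 32.38
eef_pos: [0.505, -0.3718, 0.0212]
orientation: [[-0.026, 0.0, 1.0], [-1.0, -0.0, -0.026], [0.0, -1.0, 0.0]]
contact_force: [-0.1, -0.4, 0.8]
gripper_width: 0.0216
```

arm_command(
  targets=[
    {"x": 0,"y": 0,"z": 1,"rx": 0,"ry": 0,"rz": 0,"fingers": 1},
    {"x": 0,"y": 0,"z": 1.5,"rx": 0,"ry": 0,"rz": 0,"fingers": 1},
    {"x": 0,"y": 0,"z": 2,"rx": 0,"ry": 0,"rz": 0,"fingers": 1},
    {"x": 0,"y": 0,"z": 2.5,"rx": 0,"ry": 0,"rz": 0,"fingers": 1},
    {"x": 0,"y": 0,"z": 2.5,"rx": 0,"ry": 0,"rz": 0,"fingers": 1},
    {"x": 0,"y": 0,"z": 2.5,"rx": 0,"ry": 0,"rz": 0,"fingers": 1},
    {"x": 0,"y": 0,"z": 2.5,"rx": 0,"ry": 0,"rz": 0,"fingers": 1},
    {"x": 0,"y": 0,"z": 1.5,"rx": 0,"ry": 0,"rz": 0,"fingers": 1},
    {"x": 0,"y": 0,"z": 0.5,"rx": 0,"ry": 0,"rz": 0,"fingers": 1},
    {"x": 0,"y": 0,"z": 0,"rx": 0,"ry": 0,"rz": 0,"fingers": 1},
  ],
)

```text
t: 33.22
eef_pos: [0.5052, -0.372, 0.1875]
orientation: [[-0.026, 0.002, 1.0], [-1.0, -0.001, -0.026], [0.001, -1.0, 0.002]]
contact_force: [1.1, -0.5, -1.9]
gripper_width: 0.0218
```

Run:
```python
from h import *
snap('s19','scene',(40,40,320,240),2.8)
```

```text
(no output)
```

View pics/s19.png

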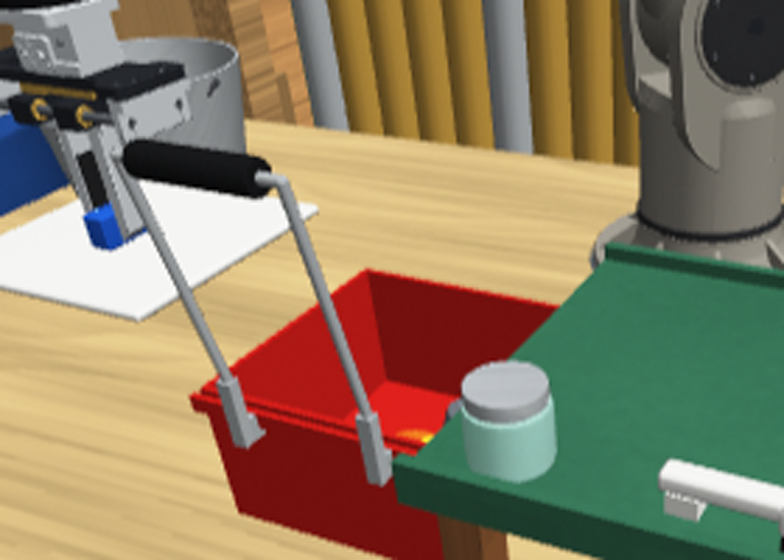

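arm_command(
  targets=[
    {"x": 0.05,"y": 1.5,"z": 0,"rx": 0,"ry": 0,"rz": 0,"fingers": 1},
    {"x": 0.07,"y": 2.3,"z": 0,"rx": 0,"ry": 0,"rz": 0,"fingers": 1},
    {"x": 0.07,"y": 2.3,"z": 0,"rx": 0,"ry": 0,"rz": 0,"fingers": 1},
    {"x": 0.07,"y": 2.3,"z": 0,"rx": 0,"ry": 0,"rz": 0,"fingers": 1},
    {"x": 0.07,"y": 2.3,"z": 0,"rx": 0,"ry": 0,"rz": 0,"fingers": 1},
    {"x": 0.07,"y": 2.3,"z": 0,"rx": 0,"ry": 0,"rz": 0,"fingers": 1},
    {"x": 0.07,"y": 2.3,"z": 0,"rx": 0,"ry": 0,"rz": 0,"fingers": 1},
    {"x": 0.07,"y": 2.3,"z": 0,"rx": 0,"ry": 0,"rz": 0,"fingers": 1},
    {"x": 0.07,"y": 2.3,"z": 0,"rx": 0,"ry": 0,"rz": 0,"fingers": 1},
    {"x": 0.07,"y": 2.3,"z": 0,"rx": 0,"ry": 0,"rz": 0,"fingers": 1},
    {"x": 0.02,"y": 1.8,"z": 0,"rx": 0,"ry": 0,"rz": 0,"fingers": 1},
    {"x": 0,"y": 1,"z": 0,"rx": 0,"ry": 0,"rz": 0,"fingers": 1},
    {"x": 0,"y": 1,"z": 0,"rx": 0,"ry": 0,"rz": 0,"fingers": 1},
    {"x": 0,"y": 0,"z": 0,"rx": 0,"ry": 0,"rz": 0,"fingers": 1},
    {"x": 0,"y": 0,"z": 0,"rx": 0,"ry": 0,"rz": 0,"fingers": 1},
  ],
)

```text
t: 34.52
eef_pos: [0.5116, -0.112, 0.1856]
orientation: [[-0.026, -0.001, 1.0], [-1.0, 0.0, -0.026], [0.0, -1.0, -0.001]]
contact_force: [0.4, -0.0, -2.2]
gripper_width: 0.0216
```

Run:
```python
from h import *
print(status.sense()['eef_pos'])
im=snap('s20','scene',(40,40,320,240),2.8)
```

```text
[ 0.51158409 -0.112005    0.1855839 ]
```

View pics/s20.png

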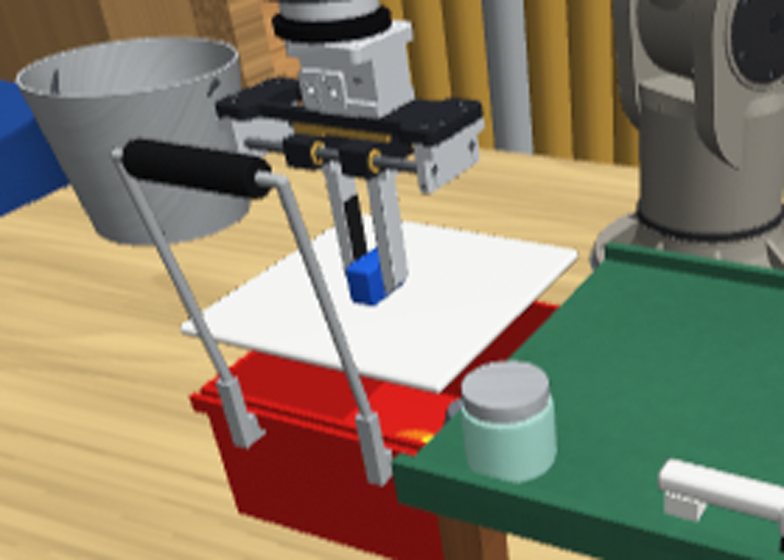

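arm_command(
  targets=[
    {"x": 0.05,"y": 0,"z": -1,"rx": 0,"ry": 0,"rz": 0,"fingers": 1},
    {"x": 0,"y": 0,"z": -0.8,"rx": 0,"ry": 0,"rz": 0,"fingers": 1},
    {"x": 0,"y": 0,"z": -0.6,"rx": 0,"ry": 0,"rz": 0,"fingers": 1},
    {"x": 0,"y": 0,"z": -0.5,"rx": 0,"ry": 0,"rz": 0,"fingers": 1},
    {"x": 0,"y": 0,"z": -0.5,"rx": 0,"ry": 0,"rz": 0,"fingers": 1},
    {"x": 0,"y": 0,"z": -0.5,"rx": 0,"ry": 0,"rz": 0,"fingers": 1},
    {"x": 0,"y": 0,"z": -0.4,"rx": 0,"ry": 0,"rz": 0,"fingers": 1},
    {"x": 0,"y": 0,"z": -0.3,"rx": 0,"ry": 0,"rz": 0,"fingers": 1},
    {"x": 0,"y": 0,"z": 0,"rx": 0,"ry": 0,"rz": 0,"fingers": 1},
    {"x": 0,"y": 0,"z": 0,"rx": 0,"ry": 0,"rz": 0,"fingers": 1},
  ],
)

```text
t: 35.4
eef_pos: [0.5123, -0.1117, 0.14]
orientation: [[-0.026, -0.0, 1.0], [-1.0, 0.0, -0.026], [-0.0, -1.0, -0.0]]
contact_force: [0.4, 0.0, -0.7]
gripper_width: 0.0213
```

arm_command(
  targets=[
    {"x": 0,"y": 0,"z": -0.2,"rx": 0,"ry": 0,"rz": 0,"fingers": 1},
    {"x": 0,"y": 0,"z": 0,"rx": 0,"ry": 0,"rz": 0,"fingers": 1},
    {"x": 0,"y": 0,"z": 0,"rx": 0,"ry": 0,"rz": 0,"fingers": 1},
  ],
)

```text
t: 35.65
eef_pos: [0.5126, -0.1118, 0.1382]
orientation: [[-0.026, 0.001, 1.0], [-1.0, -0.0, -0.026], [0.0, -1.0, 0.001]]
contact_force: [0.4, -0.1, -0.1]
gripper_width: 0.0217
```

arm_command(
  targets=[
    {"x": 0,"y": 0,"z": 0,"rx": 0,"ry": 0,"rz": 0,"fingers": 5},
    {"x": 0,"y": 0,"z": 0,"rx": 0,"ry": 0,"rz": 0,"fingers": 5},
    {"x": 0,"y": 0,"z": 0,"rx": 0,"ry": 0,"rz": 0,"fingers": 5},
    {"x": 0,"y": 0,"z": 0,"rx": 0,"ry": 0,"rz": 0,"fingers": 5},
    {"x": 0,"y": 0,"z": 2,"rx": 0,"ry": 0,"rz": 0,"fingers": 5},
    {"x": 0,"y": 0,"z": 3,"rx": 0,"ry": 0,"rz": 0,"fingers": 5},
    {"x": 0,"y": 0,"z": 3,"rx": 0,"ry": 0,"rz": 0,"fingers": 5},
    {"x": 0,"y": 0,"z": 3,"rx": 0,"ry": 0,"rz": 0,"fingers": 5},
  ],
)

```text
t: 36.32
eef_pos: [0.512, -0.1116, 0.2493]
orientation: [[-0.026, -0.0, 1.0], [-1.0, 0.0, -0.026], [-0.0, -1.0, -0.0]]
contact_force: [0.3, 0.2, 0.3]
gripper_width: 0.0499
```

Run:
```python
from h import *
print(status.sense()['eef_pos'])
im=snap('s21','scene',(100,60,300,200),4)
```

```text
[ 0.51201383 -0.11157077  0.24925243]
```

View pics/s21.png

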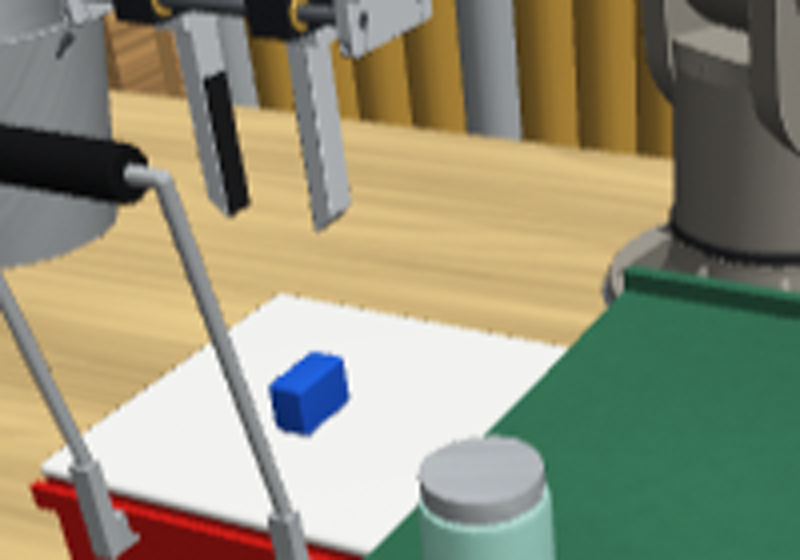

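arm_command(
  targets=[
    {"x": 0,"y": 0,"z": 3.4,"rx": 0,"ry": 0,"rz": 0,"fingers": 5},
    {"x": 0,"y": 0,"z": 3.4,"rx": 0,"ry": 0,"rz": 0,"fingers": 5},
    {"x": 0,"y": 0,"z": 3.4,"rx": 0,"ry": 0,"rz": 0,"fingers": 5},
    {"x": 0,"y": 0,"z": 3.4,"rx": 0,"ry": 0,"rz": 0,"fingers": 5},
    {"x": 0,"y": 0,"z": 3.4,"rx": 0,"ry": 0,"rz": 0,"fingers": 5},
    {"x": 0.9,"y": 0,"z": 0,"rx": 0,"ry": 0,"rz": 6,"fingers": 5},
    {"x": 0.9,"y": 0,"z": 0,"rx": 0,"ry": 0,"rz": 6,"fingers": 5},
    {"x": 0.9,"y": 0,"z": 0,"rx": 0,"ry": 0,"rz": 6,"fingers": 5},
    {"x": 0.9,"y": 0,"z": 0,"rx": 0,"ry": 0,"rz": 6,"fingers": 5},
    {"x": 0.9,"y": 0,"z": 0,"rx": 0,"ry": 0,"rz": 6,"fingers": 5},
    {"x": 1,"y": 0,"z": 0,"rx": 0,"ry": 0,"rz": 6,"fingers": 5},
    {"x": 1,"y": 0,"z": 0,"rx": 0,"ry": 0,"rz": 6,"fingers": 5},
    {"x": 1,"y": 0,"z": 0,"rx": 0,"ry": 0,"rz": 6,"fingers": 5},
    {"x": 1,"y": 0,"z": 0,"rx": 0,"ry": 0,"rz": 6,"fingers": 5},
    {"x": 1,"y": -0.1,"z": 0,"rx": 0,"ry": 0,"rz": 6,"fingers": 5},
    {"x": 1,"y": -0.1,"z": 0,"rx": 0,"ry": 0,"rz": 6,"fingers": 5},
    {"x": 1,"y": -0.1,"z": 0,"rx": 0,"ry": 0,"rz": 6,"fingers": 5},
    {"x": 1,"y": -0.1,"z": 0,"rx": 0,"ry": 0,"rz": 6,"fingers": 5},
    {"x": 1,"y": -0.1,"z": 0,"rx": 0,"ry": 0,"rz": 6,"fingers": 5},
    {"x": 0.8,"y": -0.1,"z": 0,"rx": 0,"ry": 0,"rz": 6,"fingers": 5},
  ],
)

```text
t: 38.03
eef_pos: [0.656, -0.1178, 0.4175]
orientation: [[1.0, -0.0, 0.021], [-0.021, 0.0, 1.0], [-0.0, -1.0, 0.0]]
contact_force: [0.1, -0.0, 0.6]
gripper_width: 0.05
```

Run:
```python
from h import *
print(status.sense()['eef_pos'],status.sense()['orientation'].round(3) if hasattr(status.sense()['orientation'],'round') else '')
im=vision.capture('top');h=cv2.cvtColor(im,cv2.COLOR_BGR2HSV)
cv2.imwrite('pics/t22.png',im)
```

```text
[ 0.65596024 -0.11781368  0.41748436] [[ 1.    -0.     0.021]
 [-0.021  0.     1.   ]
 [-0.    -1.     0.   ]]
```

View pics/t22.png

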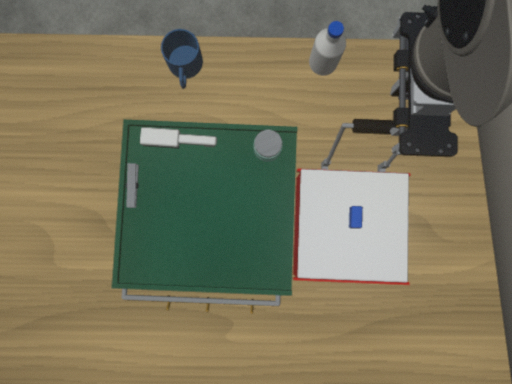

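Lid seated, as at the start (handle at (356,217)). I'm lowering onto the sleeve to grip the clamp.

arm_command(
  targets=[
    {"x": 0,"y": 0,"z": -3,"rx": 0,"ry": 0,"rz": 0,"fingers": 5},
    {"x": 0,"y": 0,"z": -3,"rx": 0,"ry": 0,"rz": 0,"fingers": 5},
    {"x": 0,"y": 0,"z": -2,"rx": 0,"ry": 0,"rz": 0,"fingers": 5},
    {"x": 0,"y": 0,"z": -1.2,"rx": 0,"ry": 0,"rz": 0,"fingers": 5},
    {"x": 0,"y": 0,"z": -0.5,"rx": 0,"ry": 0,"rz": 0,"fingers": 5},
    {"x": 0,"y": 0,"z": 0,"rx": 0,"ry": 0,"rz": 0,"fingers": 5},
    {"x": 0,"y": 0,"z": 0,"rx": 0,"ry": 0,"rz": 0,"fingers": 1.5},
    {"x": 0,"y": 0,"z": 0,"rx": 0,"ry": 0,"rz": 0,"fingers": 1.5},
    {"x": 0,"y": 0,"z": 0,"rx": 0,"ry": 0,"rz": 0,"fingers": 1.5},
    {"x": 0,"y": 0,"z": 0,"rx": 0,"ry": 0,"rz": 0,"fingers": 1.5},
    {"x": 0,"y": 0,"z": 0,"rx": 0,"ry": 0,"rz": 0,"fingers": 1.5},
    {"x": 0,"y": 0,"z": 0,"rx": 0,"ry": 0,"rz": 0,"fingers": 1.5},
  ],
  grip_force=20,
)

```text
t: 39.08
eef_pos: [0.6554, -0.1177, 0.3217]
orientation: [[1.0, 0.0, 0.026], [-0.026, -0.0, 1.0], [0.0, -1.0, -0.0]]
contact_force: [-3.2, -0.0, 6.5]
gripper_width: 0.0233
```

arm_command(
  targets=[
    {"x": -0.91,"y": 0.03,"z": 0.14,"rx": 0,"ry": 0,"rz": 0,"fingers": 1.5},
    {"x": -0.92,"y": 0.03,"z": 0.1,"rx": 0,"ry": 0,"rz": 0,"fingers": 1.5},
    {"x": -0.92,"y": 0.03,"z": 0.05,"rx": 0,"ry": 0,"rz": 0,"fingers": 1.5},
    {"x": -0.92,"y": 0.03,"z": 0,"rx": 0,"ry": 0,"rz": 0,"fingers": 1.5},
    {"x": -0.92,"y": 0.03,"z": -0.04,"rx": 0,"ry": 0,"rz": 0,"fingers": 1.5},
    {"x": -0.92,"y": 0.03,"z": -0.09,"rx": 0,"ry": 0,"rz": 0,"fingers": 1.5},
    {"x": -0.92,"y": 0.03,"z": -0.13,"rx": 0,"ry": 0,"rz": 0,"fingers": 1.5},
    {"x": -0.91,"y": 0.03,"z": -0.18,"rx": 0,"ry": 0,"rz": 0,"fingers": 1.5},
    {"x": -0.9,"y": 0.02,"z": -0.23,"rx": 0,"ry": 0,"rz": 0,"fingers": 1.5},
    {"x": -0.88,"y": 0.02,"z": -0.27,"rx": 0,"ry": 0,"rz": 0,"fingers": 1.5},
    {"x": -0.87,"y": 0.02,"z": -0.31,"rx": 0,"ry": 0,"rz": 0,"fingers": 1.5},
    {"x": -0.85,"y": 0.02,"z": -0.36,"rx": 0,"ry": 0,"rz": 0,"fingers": 1.5},
    {"x": -0.83,"y": 0.02,"z": -0.4,"rx": 0,"ry": 0,"rz": 0,"fingers": 1.5},
    {"x": -0.81,"y": 0.02,"z": -0.44,"rx": 0,"ry": 0,"rz": 0,"fingers": 1.5},
    {"x": -0.79,"y": 0.02,"z": -0.48,"rx": 0,"ry": 0,"rz": 0,"fingers": 1.5},
    {"x": -0.77,"y": 0.02,"z": -0.52,"rx": 0,"ry": 0,"rz": 0,"fingers": 1.5},
    {"x": -0.74,"y": 0.02,"z": -0.56,"rx": 0,"ry": 0,"rz": 0,"fingers": 1.5},
    {"x": -0.71,"y": 0.02,"z": -0.59,"rx": 0,"ry": 0,"rz": 0,"fingers": 1.5},
    {"x": -0.68,"y": 0.02,"z": -0.63,"rx": 0,"ry": 0,"rz": 0,"fingers": 1.5},
    {"x": -0.65,"y": 0.02,"z": -0.66,"rx": 0,"ry": 0,"rz": 0,"fingers": 1.5},
  ],
)

```text
t: 40.75
eef_pos: [0.4864, -0.113, 0.2643]
orientation: [[1.0, -0.0, 0.026], [-0.026, -0.0, 1.0], [-0.0, -1.0, -0.0]]
contact_force: [3.0, 2.0, 0.4]
gripper_width: 0.0234
```

Run:
```python
from h import *
s=status.sense(); e=w2t(s['eef_pos'])[0]; print(e, np.hypot(e[0]-.125,e[2]+.0085-.148),np.arctan2(e[2]+.0085-.148,.125-e[0]))
b=.75
im=snap('s23','scene',(60,40,300,220),3)
```

```text
[-0.01054867 -0.00148801  0.26429867] 0.18425023493073614 0.7441306269945609
```

View pics/s23.png

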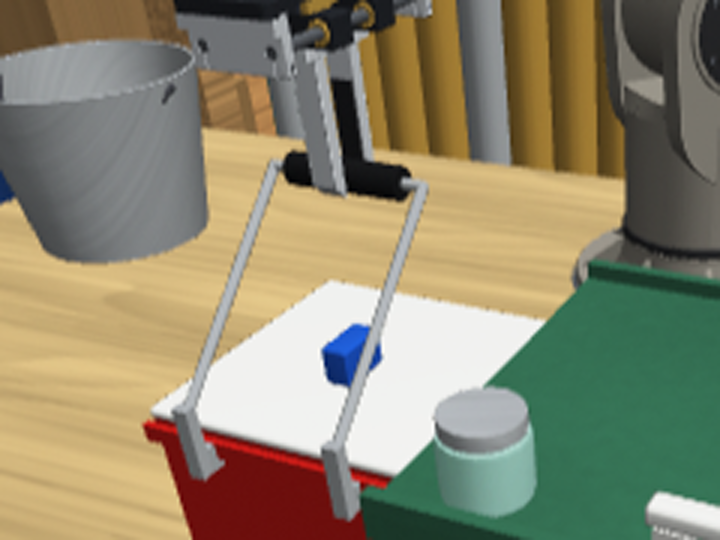

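arm_command(
  targets=[
    {"x": -0.61,"y": 0.02,"z": -0.69,"rx": 0,"ry": 0,"rz": 0,"fingers": 1.5},
    {"x": -0.58,"y": 0.02,"z": -0.72,"rx": 0,"ry": 0,"rz": 0,"fingers": 1.5},
    {"x": -0.54,"y": 0.02,"z": -0.75,"rx": 0,"ry": 0,"rz": 0,"fingers": 1.5},
    {"x": -0.5,"y": 0.01,"z": -0.78,"rx": 0,"ry": 0,"rz": 0,"fingers": 1.5},
    {"x": -0.46,"y": 0.01,"z": -0.8,"rx": 0,"ry": 0,"rz": 0,"fingers": 1.5},
    {"x": -0.42,"y": 0.01,"z": -0.82,"rx": 0,"ry": 0,"rz": 0,"fingers": 1.5},
    {"x": -0.38,"y": 0.01,"z": -0.84,"rx": 0,"ry": 0,"rz": 0,"fingers": 1.5},
    {"x": -0.34,"y": 0.01,"z": -0.86,"rx": 0,"ry": 0,"rz": 0,"fingers": 1.5},
    {"x": -0.3,"y": 0.01,"z": -0.88,"rx": 0,"ry": 0,"rz": 0,"fingers": 1.5},
    {"x": -0.25,"y": 0.01,"z": -0.89,"rx": 0,"ry": 0,"rz": 0,"fingers": 1.5},
    {"x": -0.21,"y": 0.01,"z": -0.9,"rx": 0,"ry": 0,"rz": 0,"fingers": 1.5},
    {"x": -0.16,"y": 0,"z": -0.91,"rx": 0,"ry": 0,"rz": 0,"fingers": 1.5},
    {"x": -0.12,"y": 0,"z": -0.92,"rx": 0,"ry": 0,"rz": 0,"fingers": 1.5},
    {"x": -0.07,"y": 0,"z": -0.8,"rx": 0,"ry": 0,"rz": 0,"fingers": 1.5},
    {"x": 0,"y": 0,"z": -0.4,"rx": 0,"ry": 0,"rz": 0,"fingers": 1.5},
    {"x": 0,"y": 0,"z": 0,"rx": 0,"ry": 0,"rz": 0,"fingers": 1.5},
    {"x": 0,"y": 0,"z": 0,"rx": 0,"ry": 0,"rz": 0,"fingers": 1.5},
  ],
)

```text
t: 42.22
eef_pos: [0.4375, -0.1115, 0.1451]
orientation: [[1.0, -0.001, 0.026], [-0.026, 0.0, 1.0], [-0.001, -1.0, 0.0]]
contact_force: [1.7, 1.3, -0.7]
gripper_width: 0.0235
```

arm_command(
  targets=[
    {"x": 0,"y": 0,"z": -0.4,"rx": 0,"ry": 0,"rz": 0,"fingers": 1.5},
    {"x": 0,"y": 0,"z": -0.2,"rx": 0,"ry": 0,"rz": 0,"fingers": 1.5},
    {"x": 0,"y": 0,"z": 0,"rx": 0,"ry": 0,"rz": 0,"fingers": 1.5},
    {"x": 0,"y": 0,"z": 0,"rx": 0,"ry": 0,"rz": 0,"fingers": 1.5},
  ],
)

```text
t: 42.55
eef_pos: [0.4375, -0.1115, 0.1392]
orientation: [[1.0, -0.001, 0.026], [-0.026, 0.0, 1.0], [-0.001, -1.0, 0.0]]
contact_force: [-0.7, 2.1, -0.1]
gripper_width: 0.0237
```

arm_command(
  targets=[
    {"x": 0,"y": 0,"z": -0.2,"rx": 0,"ry": 0,"rz": 0,"fingers": 1.5},
    {"x": 0,"y": 0,"z": 0,"rx": 0,"ry": 0,"rz": 0,"fingers": 1.5},
    {"x": 0,"y": 0,"z": 0,"rx": 0,"ry": 0,"rz": 0,"fingers": 1.5},
  ],
)

```text
t: 42.8
eef_pos: [0.4375, -0.1116, 0.1376]
orientation: [[1.0, -0.001, 0.026], [-0.026, -0.0, 1.0], [-0.001, -1.0, -0.0]]
contact_force: [-5.0, 2.1, 10.0]
gripper_width: 0.0233
```

arm_command(
  targets=[
    {"x": 0,"y": 0,"z": 0,"rx": 0,"ry": 0,"rz": 0,"fingers": 4.5},
    {"x": 0,"y": 0,"z": 0,"rx": 0,"ry": 0,"rz": 0,"fingers": 4.5},
    {"x": 0,"y": 0,"z": 0,"rx": 0,"ry": 0,"rz": 0,"fingers": 4.5},
    {"x": 0,"y": 0,"z": 2,"rx": 0,"ry": 0,"rz": 0,"fingers": 4.5},
    {"x": 0,"y": 0,"z": 2,"rx": 0,"ry": 0,"rz": 0,"fingers": 4.5},
    {"x": 0,"y": 0,"z": 2,"rx": 0,"ry": 0,"rz": 0,"fingers": 0},
    {"x": 0,"y": 0,"z": 0,"rx": 0,"ry": 0,"rz": 0,"fingers": 0},
    {"x": 0,"y": 0,"z": 0,"rx": 0,"ry": 0,"rz": 0,"fingers": 0},
    {"x": 0,"y": 0,"z": 0,"rx": 0,"ry": 0,"rz": 0,"fingers": 0},
    {"x": 0,"y": 0,"z": 0,"rx": 0,"ry": 0,"rz": 0,"fingers": 0},
  ],
)

```text
t: 43.63
eef_pos: [0.4372, -0.1116, 0.1966]
orientation: [[1.0, -0.001, 0.026], [-0.026, 0.0, 1.0], [-0.001, -1.0, 0.0]]
contact_force: [-0.2, -0.3, -0.6]
gripper_width: 0.015
```

Run:
```python
from h import *
im=snap('s24','scene',(100,60,300,200),4)
```

```text
(no output)
```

View pics/s24.png

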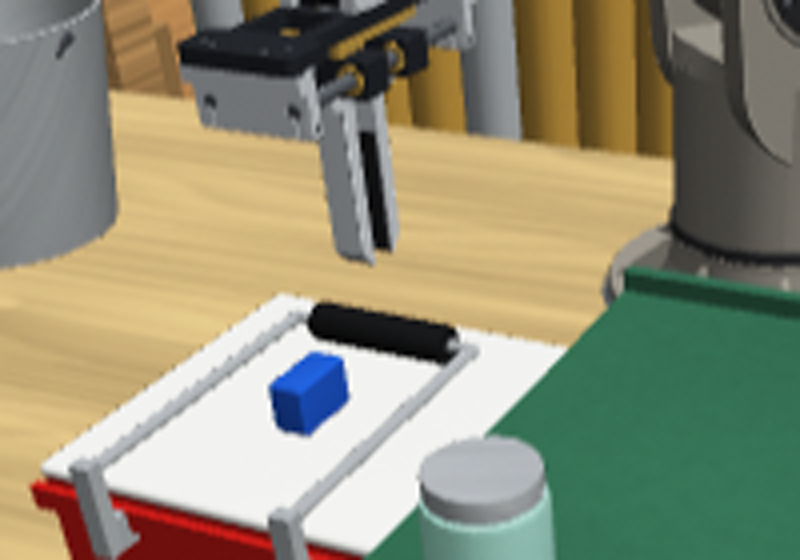

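The clamp reached its stop (10 N upward) and looks the same as at the start. I'm retreating for a final check.

arm_command(
  targets=[
    {"x": 0,"y": 0,"z": 3,"rx": 0,"ry": 0,"rz": 0,"fingers": 4},
    {"x": 0,"y": 0,"z": 3,"rx": 0,"ry": 0,"rz": 0,"fingers": 4},
    {"x": 0,"y": 0,"z": 3,"rx": 0,"ry": 0,"rz": 0,"fingers": 4},
    {"x": 0,"y": 0,"z": 3,"rx": 0,"ry": 0,"rz": 0,"fingers": 4},
    {"x": 0,"y": 0,"z": 3,"rx": 0,"ry": 0,"rz": 0,"fingers": 4},
    {"x": 0,"y": 0,"z": 3,"rx": 0,"ry": 0,"rz": 0,"fingers": 4},
    {"x": 0,"y": -3,"z": 0,"rx": 0,"ry": 0,"rz": 0,"fingers": 4},
    {"x": 0,"y": -3,"z": 0,"rx": 0,"ry": 0,"rz": 0,"fingers": 4},
    {"x": 0,"y": -3,"z": 0,"rx": 0,"ry": 0,"rz": 0,"fingers": 4},
    {"x": 0,"y": -3,"z": 0,"rx": 0,"ry": 0,"rz": 0,"fingers": 4},
    {"x": 0,"y": -3,"z": 0,"rx": 0,"ry": 0,"rz": 0,"fingers": 4},
    {"x": 0,"y": -3,"z": 0,"rx": 0,"ry": 0,"rz": 0,"fingers": 4},
    {"x": 0,"y": -3,"z": 0,"rx": 0,"ry": 0,"rz": 0,"fingers": 4},
    {"x": 0,"y": -3,"z": 0,"rx": 0,"ry": 0,"rz": 0,"fingers": 4},
    {"x": 0,"y": -3,"z": 0,"rx": 0,"ry": 0,"rz": 0,"fingers": 4},
    {"x": 0,"y": -3,"z": 0,"rx": 0,"ry": 0,"rz": 0,"fingers": 4},
    {"x": 0,"y": 0,"z": 0,"rx": 0,"ry": 0,"rz": 0,"fingers": 4},
  ],
)

```text
t: 45.1
eef_pos: [0.4359, -0.4171, 0.375]
orientation: [[0.999, -0.003, 0.032], [-0.032, 0.001, 0.999], [-0.003, -1.0, 0.001]]
contact_force: [-0.1, -0.6, -0.5]
gripper_width: 0.0401
```

Run:
```python
from h import *
s=status.sense();print(s['t'],s['eef_pos'])
a=snap('s25','scene'); t=snap('t25','top')
t0=cv2.imread('pics/top0.png'); h=cv2.cvtColor(t,cv2.COLOR_BGR2HSV);h0=cv2.cvtColor(t0,cv2.COLOR_BGR2HSV)
for H in(h0,h):
    w=((H[...,1]<50)&(H[...,2]>150)).astype(np.uint8); w[:, :292]=0; w[:168]=0; w[290:]=0; w[:,412:]=0
    g=cv2.morphologyEx(w,cv2.MORPH_CLOSE,np.ones((15,15)));g=cv2.morphologyEx(g,cv2.MORPH_OPEN,np.ones((15,15)))
    cs,_=cv2.findContours(g,0,cv2.CHAIN_APPROX_NONE);c=max(cs,key=cv2.contourArea);print('lid',fitrect('top',c,0,-.111,.111,-.111,.111,.133))
    bk=((H[...,2]<70)&(H[...,1]<90)).astype(np.uint8); bk[:240]=0;bk[265:]=0;bk[:,:325]=0;bk[:,385:]=0
    m=cv2.moments(bk,True);print('grip',m['m10']/m['m00'],m['m01']/m['m00'])
s0=cv2.imread('pics/scene0.png')
for S in (s0,a):
    H=cv2.cvtColor(S,cv2.COLOR_BGR2HSV); bk=((H[...,2]<50)).astype(np.uint8); bk[:130]=0;bk[155:]=0;bk[:,:170]=0;bk[:,220:]=0;m=cv2.moments(bk,True);print('grip scene',m['m10']/m['m00'],m['m01']/m['m00'],m['m00'])
```

```text
45.1 [ 0.43587193 -0.41708558  0.37498663]
lid (array([ 0.49694334, -0.11136576, -0.02721962]), np.float64(0.30711648503177713))
grip 355.0234042553191 255.38936170212767
lid (array([ 4.97725132e-01, -1.12578345e-01, -7.03061094e-05]), np.float64(0.7359993392542781))
grip 355.0 255.41063829787234
grip scene 194.94620253164558 142.7246835443038 316.0
grip scene 194.8984126984127 142.73015873015873 315.0
```

View pics/s25.png

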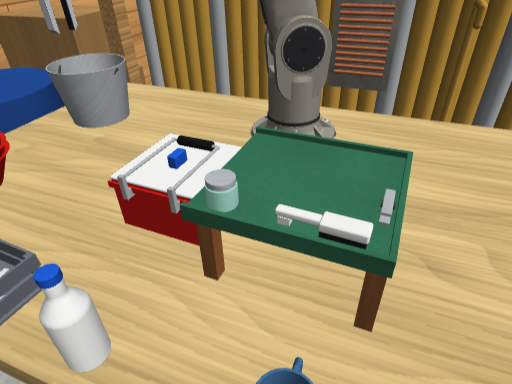

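View pics/t25.png

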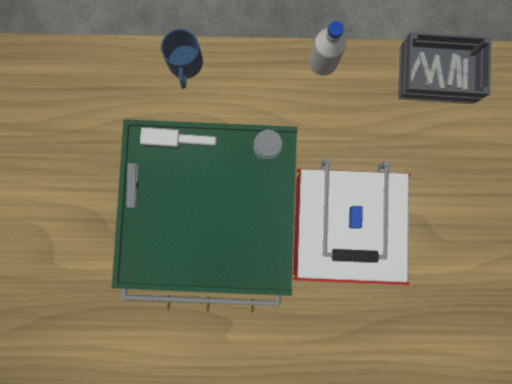

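Run:
```python
from h import *
for f in('top0','t25'):
    H=cv2.cvtColor(cv2.imread(f'pics/{f}.png'),cv2.COLOR_BGR2HSV)
    w=((H[...,1]<50)&(H[...,2]>150)).astype(np.uint8); w[:, :292]=0; w[:168]=0; w[290:]=0; w[:,412:]=0
    g=cv2.morphologyEx(w,cv2.MORPH_CLOSE,np.ones((15,15)));g=cv2.morphologyEx(g,cv2.MORPH_OPEN,np.ones((15,15)))
    cs,_=cv2.findContours(g,0,cv2.CHAIN_APPROX_NONE);c=max(cs,key=cv2.contourArea);print(f,fitrect('top',c,0,-.111,.111,-.111,.111,.133,p0=(.497,-.111,-.02)))
```

```text
top0 (array([ 0.49694095, -0.11136552, -0.02751472]), np.float64(0.30456775098670064))
t25 (array([ 0.49775572, -0.11265548, -0.02745564]), np.float64(0.25725401809269244))
```

The lid matches its starting pose to within 1.5 mm, and the first fit had simply got stuck on its yaw. Handing in.

```bash
python3 -c "
from workcell import order
print(order.job_done())"
```

```text
the job is handed in; nothing more can be done
None
```

The job is done and handed in at about 45 s. All three scrubbers on the shelf (orange, yellow and grey; there was no blue one) are in the tub, the lid is seated and the clamp is folded down.

- **Order:** I swung the clamp back to its stop and laid the lid flat on the slab at the tub's -y side. Then I slid orange, yellow and grey over the open end one by one, put the lid back and folded the clamp down. The orange pad was knocked a few centimetres early on, so I measured its position again before pushing it.
- **Scrubbers:** a picture taken before closing showed all three lying flat in the tub.
- **Lid:** it is within about 1.5 mm of its starting position, with the same yaw (-0.027 rad).
- **Clamp:** it met its stop with about 10 N, and the grip is within 0.1 pixel of its starting place in both cameras.
- **Jar, peg clamp and brush:** in the last pictures they look to be where they were at the start; I checked this by eye only.

One check disagreed: the first fit of the final lid pose gave a yaw near 0. The optimiser had stuck at its starting guess, and a refit from a better one gave the value above.

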